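Grease the connector shells

TASK

Slide the white grease pot over the mat, without lifting it, from the square storage mark onto the round working mark and let go; then take the applicator from its stand and dip its felt tip into the pot until it presses lightly on the pot's floor for about a second. Holding the applicator all the while, dip the tip in the same gentle way, down to the floor for about a second, into each connector shell on the mat, from the smallest to the largest, with a second dip in the pot for fresh grease just before the largest. Finally hang the applicator upright in its stand again and slide the pot back, without lifting it, to the middle of the square mark, leaving every shell upright and the tape, pliers and parts bin alone.

Things in the scene. Friction and masses are not known exactly. Their poses are not given: they have to be found in the camera images.
- pot: grease pot: open round white plastic pot with a grey band, 64 mm across, 48 mm high, inside width 52 mm at the floor and 56 mm at the mouth, about 0.4 kg; no flange. Origin: centre of its underside, z up.
- pot_floor (a point): centre of the pot's inner floor, 5 mm above its underside.
- mark_store: storage mark: white square outline, 108 mm wide, flat on the green mat. Origin: its centre, on the mat.
- mark_work: working mark: white round outline, 108 mm across, flat on the green mat. Origin: its centre, on the mat.
- holder: applicator stand, fixed: steel tube 85 mm high, 34 mm across outside, 24 mm inside, on a dark foot 72 mm across. Origin: centre of its underside, on the table.
- brush: grease applicator upright in the stand: round wooden handle 20 mm across, above a black collar (38 mm across, 5 mm thick) that rests on the stand's rim; below it a metal stem 12 mm across and a grey felt tip 10 mm across, which gives way upwards on a spring by up to 12 mm (3 N). Origin: centre of the collar's underside, z up (handle from 5 to 67 mm, tip end at -66 mm). 70 g.
- brush_tip (a point): centre of the felt tip's lower end, 66 mm below the underside of the collar when not pressed in.
- tape: bystander: roll of blue tape, 84 mm across, 19 mm high. Origin: centre of underside.
- pliers: bystander: black-handled pliers lying flat, about 155 mm long, 12 mm high. Origin near the pivot, underside; jaws to +x.
- partsbin: bystander: blue open parts bin 130 x 90 x 50 mm. Origin: centre of underside.
- shell_a: the smallest of the connector shells (always there): open round aluminium cup on a square flange 44 mm wide and 4 mm thick, standing mouth up; 36 mm across outside, 28 mm inside, 22 mm high. Origin: centre of its underside, z up.
- shell_a_floor (a point): centre of this shell's inner floor, 6 mm above its underside.
- shell_b: the second smallest of the connector shells (may be absent): open round aluminium cup on a square flange 53 mm wide and 4 mm thick, standing mouth up; 45 mm across outside, 37 mm inside, 28 mm high. Origin: centre of its underside, z up.
- shell_b_floor (a point): centre of this shell's inner floor, 6 mm above its underside.
- shell_c: the middle-sized of the connector shells (may be absent): open round aluminium cup on a square flange 62 mm wide and 4 mm thick, standing mouth up; 54 mm across outside, 46 mm inside, 34 mm high. Origin: centre of its underside, z up.
- shell_c_floor (a point): centre of this shell's inner floor, 6 mm above its underside.
- shell_d: the second largest of the connector shells (may be absent): open round aluminium cup on a square flange 71 mm wide and 4 mm thick, standing mouth up; 63 mm across outside, 55 mm inside, 40 mm high. Origin: centre of its underside, z up.
- shell_d_floor (a point): centre of this shell's inner floor, 6 mm above its underside.
- shell_e: the largest of the connector shells (always there): open round aluminium cup on a square flange 80 mm wide and 4 mm thick, standing mouth up; 72 mm across outside, 64 mm inside, 46 mm high. Origin: centre of its underside, z up.
- shell_e_floor (a point): centre of this shell's inner floor, 6 mm above its underside.
Not all that is in view belongs to the job. What is shaped like the pot but pink or yellow is not meant. Leave any green look-alike of the shell_a alone.

How it is judged (in metres and radians):
On the way, in this order (a step that is already met when the one before it is completed fails the run):
1. the pot stands released on the round working mark, its centre within 15 mm of the mark's (horizontal distance between pot and mark_work below 0.015 m and linear speed of pot below 0.02 m/s and contact force between the fingers and pot below 0.1 N), for 0.3 s.
2. the held applicator's felt tip presses on the floor of the pot, which is at the working mark (within 60 mm) (horizontal distance between brush_tip and pot below 0.026 m and z of brush_tip in the frame of pot_floor below 0.004 m and contact force between brush and pot above 0.4 N and horizontal distance between pot and mark_work below 0.06 m and contact force between the fingers and brush above 1 N), for 0.5 s.
3. the felt tip presses on the floor of the smallest shell (if present) (horizontal distance between brush_tip and shell_a below 0.014 m and z of brush_tip in the frame of shell_a_floor below 0.004 m and contact force between brush and shell_a above 0.4 N), for 0.5 s.
4. the felt tip presses on the floor of the second smallest shell (if present) (horizontal distance between brush_tip and shell_b below 0.0185 m and z of brush_tip in the frame of shell_b_floor below 0.004 m and contact force between brush and shell_b above 0.4 N), for 0.5 s.
5. the felt tip presses on the floor of the middle-sized shell (if present) (horizontal distance between brush_tip and shell_c below 0.023 m and z of brush_tip in the frame of shell_c_floor below 0.004 m and contact force between brush and shell_c above 0.4 N), for 0.5 s.
6. the felt tip presses on the floor of the second largest shell (if present) (horizontal distance between brush_tip and shell_d below 0.0275 m and z of brush_tip in the frame of shell_d_floor below 0.004 m and contact force between brush and shell_d above 0.4 N), for 0.5 s.
7. a second dip, before the largest shell: the held applicator's felt tip presses on the floor of the pot, which is at the working mark (within 60 mm) (all of step 2), for 0.5 s.
8. the felt tip presses on the floor of the largest shell (if present) (horizontal distance between brush_tip and shell_e below 0.032 m and z of brush_tip in the frame of shell_e_floor below 0.004 m and contact force between brush and shell_e above 0.4 N), for 0.5 s.
At the end, for the whole second after the job is handed in: The applicator hangs upright in its stand (collar on the rim within 5 mm, within 9 mm of the axis, tilt under 0.12 rad); the pot stands at rest within 15 mm of the middle of the square mark; every shell stands upright (tilt under 0.1 rad); all released (horizontal distance between brush and holder below 0.009 m and z of brush in the frame of holder between 0.08 and 0.09 m and angle between brush's own z axis and vertical below 0.12 rad and horizontal distance between pot and mark_store below 0.015 m and height (world z) of pot below 0.004 m and angle between pot's own z axis and vertical below 0.05 rad and linear speed of each of pot, brush below 0.02 m/s and angle between each of shell_a, shell_b, shell_c, shell_d, shell_e's own z axis and vertical below 0.1 rad); the robot touches nothing.
It fails at once if the pot is lifted more than 10 mm off the mat or tipped over (height (world z) of pot above 0.01 m or angle between pot's own z axis and vertical above 0.4 rad).
It fails at once if a shell is tipped over (angle between any of shell_a, shell_b, shell_c, shell_d, shell_e's own z axis and vertical above 0.6 rad).
It fails at once if the applicator is pressed on the pot or a shell with more than 30 N (contact force between brush and pot above 30 N or contact force between brush and shell_a above 30 N or contact force between brush and shell_b above 30 N or contact force between brush and shell_c above 30 N or contact force between brush and shell_d above 30 N or contact force between brush and shell_e above 30 N).
It fails at once if the tape, pliers or parts bin is moved more than 30 mm (distance of any of tape, pliers, partsbin from where it was at the start of the episode above 0.03 m).
Of shell_b, shell_c, shell_d only 1 to 3 are there at a start; the rules pass over those that are not, and their reading is None.
At some moment in a run one of pot, shell_a, shell_b, shell_c, shell_d, shell_e may be knocked a few centimetres aside while the robot is not near it.
It also fails if it takes over 200 s, if anything falls off the work surface, if the arm or the gripper's body presses on something with over 40 N, if the wrist force passes 120 N, or if a joint passes its speed limit or range.

ROBOT

A 7-joint arm with a two-finger parallel gripper is mounted at the origin on the work surface. World frame = base frame: x ahead of the robot, y to its left, z up, the work surface at z = 0. Lengths are in mm, angles in rad, forces in N, time in s.
With the tool pointing down it reaches from about 375 to 925 mm from the base axis. Payload 3.1 kg.
Tool frame: the origin (TCP) lies midway between the tips of the shut fingers; the grasp point (between the pads) lies 19 mm behind it; x points along the fingers, y is the direction in which the jaws open and shut, and the axes are right-handed (so a half turn about x gives the same grasp; the last joint's range is limited). The gripper opens to 85 mm and grips with 20 to 120 N. Pads are 22 mm wide; open, the fingers measure 114 mm over their backs; the gripper's body (76 mm by 85 mm) begins 54 mm behind the grasp point. The pads swing forward as they close: fully open they stand 13 mm farther back than shut.
Start: joints at [1.221, 0.383, 0.044, 1.598, -0.018, 1.161, -0.05], TCP at [161.966, -629.5, 231.269] pointing down, gripper open.
Joint ranges: [-2.61, 2.61], [-0.41, 2.15], [-1.48, 1.57], [0, 2.5], [-1.57, 4.71], [0.05, 1.97], [-2.85, 2.85]. Speed limits (rad/s): [2.79, 2.79, 3.14, 3.14, 3.14, 3.14, 3.14].

INTERFACE

Orientations are given as a unit quaternion [x, y, z, w].
In Python, from cell import manip gives the robot as it stands. The module is installed in compiled form; this text tells all that it offers.
- The arm moves only by the tool send_rows, never from a script. Its argument "targets" is a list of rows, each a list of 7 numbers: the shift along the tool's x, y, z in mm, then the turn, a rotation vector about the tool's x, y, z in rad, then the closure, from 0 (fully open) to 1 (shut). A call has 1 to 10 rows; each row is the pose to reach, as a shift and turn from the pose commanded when the call began, along the tool's axes at that moment; what a row does not reach only later rows make up. A row lasts 1/10 s, in which the tool goes at most 50 mm and 8.59 degrees, less where a joint would pass 70% of its speed; a pose out of reach is approached as far as the arm can. A call with a gripper value outside its range is refused whole. The fingers move at their own pace and stop on an object; "force" is the grip in N (left out, the last holds). Time passes only in rows, so rows that repeat a pose let the fingers close. It gives the time, the measured TCP pose, the force and the opening at its end, in the units of the state.
- manip.observe(): the state, without advancing time (a new reading comes with each control period).
- manip.read_camera(name): name is "side" or "top" or "wrist"; returns (picture, depth): 384x512x3 uint8, red, green, blue; 384x512 float32, mm along the optical axis (not along the pixel's ray), 0 where there is no reading.
- manip.calibration(name): a dict with "fx", "fy", "cx", "cy" (pixels), "T" (4x4, takes a point from camera to world coordinates). Camera axes: x right, y up, looking along -z (the intrinsics and any distortion apply to the point x, -y, -z); pixel columns grow to the right and rows downward; lengths in mm; the calibration is good to about 2 mm. The wrist camera is an equidistant fisheye: a pixel r from the principal point sees the ray r / f radians off the axis. A picture is of the moment at which its call begins: read the wrist's pose just before it. calibration takes no time and is no camera call; for the wrist camera it gives the pose at the moment of the call.
- manip.finish_job(): hands the job in, once; it reports no verdict.
The state is a dict: "time_s": time; "joint_pos": joint angles; "dq": joint speeds; "tau": joint torques, N m; "eef_pos": TCP position; "orientation": TCP orientation; "wrist_force": force on the tool from outside, world axes, zero at the start; "moment": the same for the moment, N m; "gripper_width": opening from 0.0 (shut) to 1.0 (fully open).
Only numpy, scipy, OpenCV 4.12 (cv2) and the standard library are available. Lean on these libraries where they do the work, as an engineer would, in place of code of your own. Each camera call takes 0.05 s, during which the arm holds its last target.

## Working session

There is one attempt and no reset: what is moved stays moved. The work goes in short steps, Python scripts to look and compute and a tool call to move; the robot and the scene stay as the last step left them, time stands still between calls to the robot, and variables do not carry over. Pictures are saved under pics/ and viewed, and the job is handed in when it is done.

Besides the shell and the picture viewer there is one more tool, called after "Call:" by a JSON object that holds its "method" and its "body", one argument or row to a line. send_rows: Moves the arm, as the interface text tells. Its arguments: {"type":"object","properties":{"targets":{"type":"array"},"force":{"type":"number"}},"required":["targets"]}

```bash
mkdir -p pics; ls
python3 - <<'E'
from cell import manip
import cv2
print(manip.observe())
for n in ("top","side"):
    p,d=manip.read_camera(n); cv2.imwrite(f"pics/{n}0.png",p[:,:,::-1])
    print(n,manip.calibration(n))
p,d=manip.read_camera("wrist"); cv2.imwrite("pics/wrist0.png",p[:,:,::-1])
E
```

```text
pics
{'time_s': 0.0, 'joint_pos': array([ 1.22119378,  0.38385719,  0.04379829,  1.59955656, -0.01791334,
        1.16118084, -0.04985788]), 'dq': array([ 0.00012006, -0.00138455,  0.00213543, -0.00045061,  0.00027963,
       -0.00235389,  0.00187257]), 'tau': array([ 1.26156947e-04, -4.33460712e+01,  1.02480009e+00, -2.49514246e+01,
        1.06587633e-02,  1.13765686e-02,  1.83684739e-05]), 'eef_pos': array([ 161.73665028, -628.59699548,  229.88031536]), 'orientation': array([-0.70134639, -0.08975264,  0.70165902, -0.08793367]), 'wrist_force': array([-0.41941973, -0.20253156,  0.33418403]), 'moment': array([-0.00204379, -0.07356435, -0.01221827]), 'gripper_width': 0.9987338234031924}
top {'fx': 362.28996935291207, 'fy': 362.28996935291207, 'cx': 257.186434282347, 'cy': 194.91334677697228, 'T': array([[ 2.17031811e-02,  9.89780179e-01, -1.40940305e-01,
         4.42949903e+02],
       [-9.99757155e-01,  2.09474602e-02, -6.84353317e-03,
         4.15022105e+01],
       [-3.82125204e-03,  1.41054605e-01,  9.89994443e-01,
         9.39412303e+02],
       [ 0.00000000e+00,  0.00000000e+00,  0.00000000e+00,
         1.00000000e+00]])}
side {'fx': 457.0263270104012, 'fy': 457.0263270104012, 'cx': 256.9286155279166, 'cy': 192.21525176196883, 'T': array([[-7.47918839e-01,  3.29714710e-01, -5.76112507e-01,
        -1.43142701e+02],
       [-6.63724194e-01, -3.59227771e-01,  6.56068291e-01,
         8.69277675e+02],
       [ 9.35975517e-03,  8.73065644e-01,  4.87512847e-01,
         7.17256823e+02],
       [ 0.00000000e+00,  0.00000000e+00,  0.00000000e+00,
         1.00000000e+00]])}
```

View pics/top0.png

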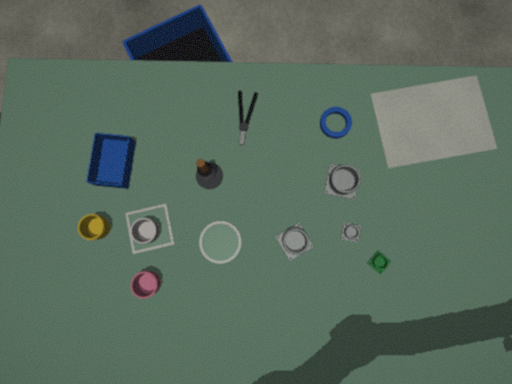

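View pics/side0.png

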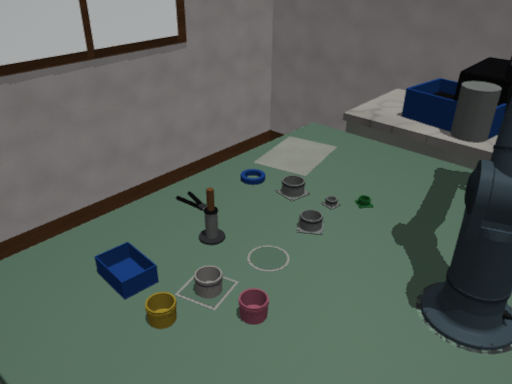

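View pics/wrist0.png

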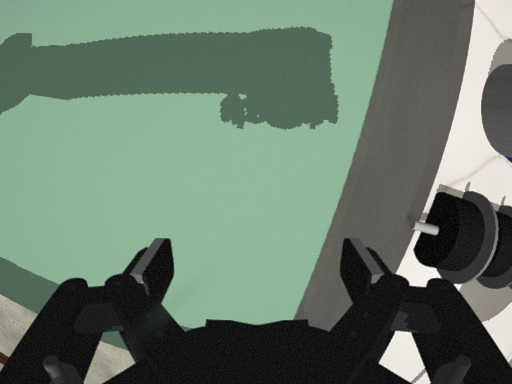

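The top picture shows the white pot at (145,230) inside the square mark. The yellow (92,227) and pink (145,284) look-alikes are next to it. The round mark is at (220,242) and the stand with the applicator at (208,175). There are three shells, at (351,232) small, (294,240) middle and (343,180) large, and the green decoy is at (379,262). I'll confirm and measure in enlarged crops.

```bash
cat > h.py <<'E'
from cell import manip
import numpy as np, cv2
from scipy.spatial.transform import Rotation as R
def pix2w(name,u,v,z,cal=None):
    c=cal or manip.calibration(name); T=c["T"]
    d=np.array([(u-c["cx"])/c["fx"],-(v-c["cy"])/c["fy"],-1.0]); d=T[:3,:3]@d; o=T[:3,3]
    return o+d*(z-o[2])/d[2]
def w2pix(name,p,cal=None):
    c=cal or manip.calibration(name); T=c["T"]; q=T[:3,:3].T@(np.asarray(p,float)-T[:3,3])
    x,y,zz=q[0],-q[1],-q[2]
    if name!="wrist": return np.array([c["cx"]+c["fx"]*x/zz,c["cy"]+c["fy"]*y/zz])
    r=np.hypot(x,y); th=np.arctan2(r,zz); return np.array([c["cx"]+c["fx"]*th*x/r,c["cy"]+c["fy"]*th*y/r])
def crop(img,u0,v0,u1,v1,s,out):
    cv2.imwrite(out,cv2.resize(img[v0:v1,u0:u1,::-1],None,fx=s,fy=s,interpolation=cv2.INTER_CUBIC))
E
python3 - <<'E'
from h import *
p,d=manip.read_camera("top"); np.save("top0.npy",p); np.save("topd0.npy",d)
crop(p,70,150,250,300,4,"pics/c1.png"); crop(p,265,150,400,280,5,"pics/c2.png")
E
```

```text
(no output)
```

View pics/c1.png

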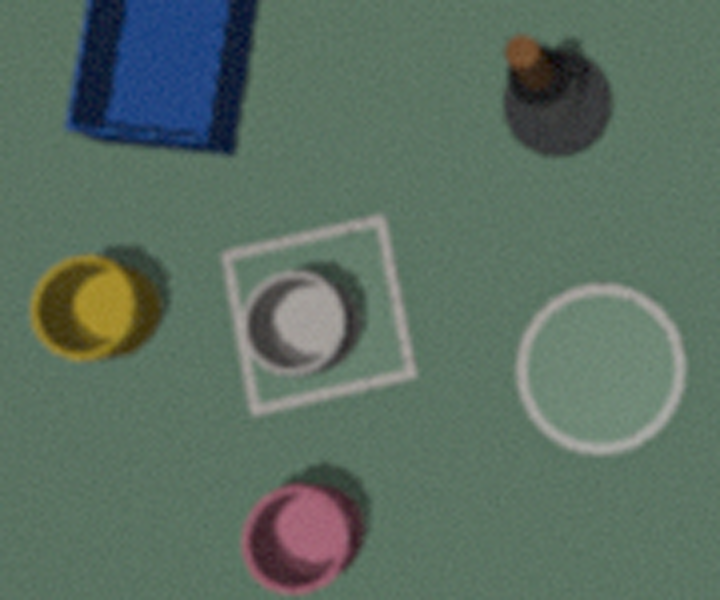

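View pics/c2.png

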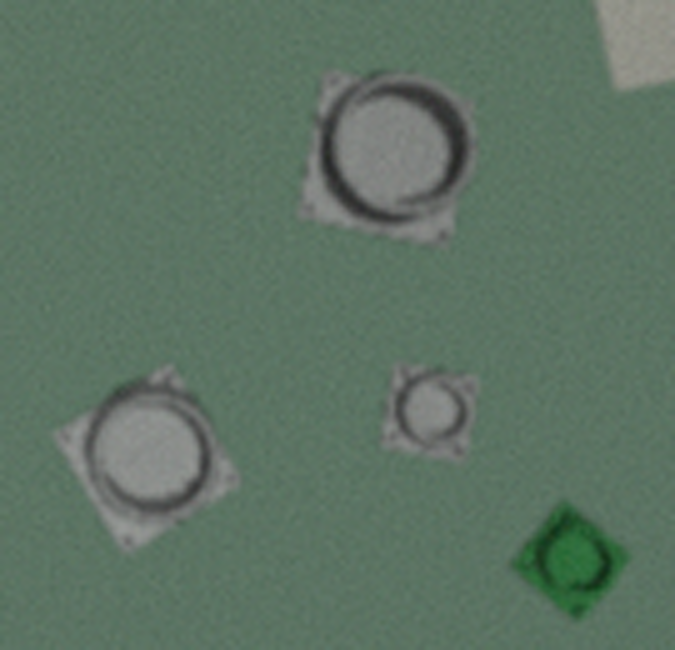

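Zoomed in, the white pot's rim is at crop1 (297,323), off-centre in the square. The middle shell needs its size checked.

Run:
```python
from h import *
def P(n,U,V,z,s,u0,v0):
    w=pix2w("top",(U+.5)/s-.5+u0,(V+.5)/s-.5+v0,z); print(n,w.round(1)); return w
a=(4,70,150); b=(5,265,150)
P("pot",297,323,48,*a);P("store",318,314.5,0,*a);P("work",601,369,0,*a);P("holderfoot",558,103,4,*a);P("handletop",521,50,152,*a)
P("pink",297,538,48,*a);P("yellow",83,308,48,*a)
P("a",432,407,22,*b);P("e",396,148,46,*b);P("d",149,450,40,*b)
P("green",572,558,22,*b)
for q in [(57,433),(170,367),(238,480),(130,550)]: P("dfl",*q,4,*b)
w=[P("d rim",149-62,450,40,*b),P("d rim",149+62,450,40,*b)];print(w[0]-w[1])
```

```text
pot [476.1 323.8  48. ]
store [483.6 325.7   0. ]
work [452.6 141.3   0. ]
holderfoot [625.3 175.4   4. ]
handletop [626.  176.1 152. ]
pink [347.5 315.3  48. ]
yellow [482.4 456.1  48. ]
a [ 486.7 -190.5   22. ]
e [ 614.5 -168.3   46. ]
d [461.8 -46.3  40. ]
green [ 413.3 -259.    22. ]
dfl [470.2  -2.6   4. ]
dfl [505.2 -60.4   4. ]
dfl [448.3 -95.4   4. ]
dfl [411.8 -40.6   4. ]
d rim [461.1 -15.8  40. ]
d rim [462.4 -76.9  40. ]
[-1.32101203 61.0546194   0.        ]
```

The shells come out as a (487,-190), d (462,-47; rim about 61 mm wide, matching the 63 mm of shell_d), and e (614,-168). The white pot is at (476,324), the stand at (626,176), and the green cup stays out of the job. Next is a helper that works out the moves.

```bash
cat >> h.py <<'E'
def go(x,y,z,jaw=None):
    s=manip.observe(); p=s["eef_pos"]; M=R.from_quat(s["orientation"]).as_matrix()
    yaw=np.degrees(np.arctan2(M[1,1],M[0,1]))
    if jaw is None: jaw=yaw
    while jaw-yaw>90: jaw-=180
    while jaw-yaw<-90: jaw+=180
    a=np.radians(jaw); xt=np.array([0,0,-1.]); yt=np.array([np.cos(a),np.sin(a),0]); zt=np.cross(xt,yt)
    D=np.c_[xt,yt,zt]
    print("t %.2f pos"%s["time_s"],p.round(1),"jaw %.1f tiltx"%yaw,M[:,0].round(3),"F",s["wrist_force"].round(1),"w %.3f"%s["gripper_width"],"q",s["joint_pos"].round(2))
    print(" shift",(M.T@(np.array([x,y,z])-p)).round(1),"rot",R.from_matrix(M.T@D).as_rotvec().round(3))
E
python3 -c "
from h import *
go(480,-100,200,-90)
go(476.1,323.8,150,-90)"
```

```text
t 0.20 pos [ 161.8 -628.9  230.4] jaw -75.6 tiltx [-0.001  0.002 -1.   ] F [0.6 0.4 0.3] w 1.000 q [ 1.22  0.38  0.04  1.6  -0.02  1.16 -0.05]
 shift [  31.1 -432.9 -440. ] rot [0.252 0.    0.002]
t 0.20 pos [ 161.8 -628.9  230.4] jaw -75.6 tiltx [-0.001  0.002 -1.   ] F [0.6 0.4 0.3] w 1.000 q [ 1.22  0.38  0.04  1.6  -0.02  1.16 -0.05]
 shift [  81.7 -844.2 -541.8] rot [0.252 0.    0.002]
```

Call:
{"method": "send_rows", "body": {
  "targets": [
    [31, -433, -440, 0.252, 0, 0, 0],
    [31, -433, -440, 0.252, 0, 0, 0],
    [31, -433, -440, 0.252, 0, 0, 0],
    [31, -433, -440, 0.252, 0, 0, 0],
    [31, -433, -440, 0.252, 0, 0, 0],
    [31, -433, -440, 0.252, 0, 0, 0],
    [31, -433, -440, 0.252, 0, 0, 0],
    [31, -433, -440, 0.252, 0, 0, 0],
    [31, -433, -440, 0.252, 0, 0, 0],
    [31, -433, -440, 0.252, 0, 0, 0]
  ]
}}

```text
time_s: 1.2
eef_pos: [420.0, -199.8, 206.3]
orientation: [0.707, -0.0, -0.707, 0.0]
wrist_force: [0.8, -1.6, -1.7]
gripper_width: 1.002
```

```bash
python3 -c "
from h import *
go(476,324,160,-90)"
```

```text
t 1.20 pos [ 420.  -199.8  206.3] jaw -90.0 tiltx [ 0.001 -0.001 -1.   ] F [ 0.8 -1.6 -1.7] w 1.002 q [ 0.63  0.07 -0.29  2.04  0.02  1.03 -1.24]
 shift [  46.  -523.9  -55.7] rot [-0.001 -0.001 -0.001]
```

Call:
{"method": "send_rows", "body": {
  "targets": [
    [46, -524, -56, 0, 0, 0, 0],
    [46, -524, -56, 0, 0, 0, 0],
    [46, -524, -56, 0, 0, 0, 0],
    [46, -524, -56, 0, 0, 0, 0],
    [46, -524, -56, 0, 0, 0, 0],
    [46, -524, -56, 0, 0, 0, 0],
    [46, -524, -56, 0, 0, 0, 0],
    [46, -524, -56, 0, 0, 0, 0],
    [46, -524, -56, 0, 0, 0, 0],
    [46, -524, -56, 0, 0, 0, 0]
  ]
}}

```text
time_s: 2.2
eef_pos: [472.6, 295.2, 162.5]
orientation: [0.707, -0.0, -0.707, -0.0]
wrist_force: [0.7, -0.4, 0.5]
gripper_width: 0.998
```

Run:
```python
from h import *
go(476,324,160,-90)
cal=manip.calibration("wrist"); print(cal)
p,d=manip.read_camera("wrist"); cv2.imwrite("pics/w1.png",p[:,:,::-1])
print(w2pix("wrist",[476.1,323.8,48],cal),w2pix("wrist",[483.6,325.7,0],cal))
```

```text
t 2.20 pos [472.6 295.2 162.5] jaw -90.1 tiltx [ 0. -0. -1.] F [ 0.7 -0.4  0.5] w 0.998 q [-0.07  0.36 -0.67  1.86  0.26  1.01 -2.41]
 shift [  2.5 -28.8  -3.4] rot [-0.001 -0.    -0.   ]
{'fx': 297.3186396354542, 'fy': 297.3186396354542, 'cx': 256.58414779457803, 'cy': 190.65219820654596, 'T': array([[-8.12117673e-04,  9.59637049e-01,  2.81240243e-01,
         5.44767771e+02],
       [-9.99999634e-01, -8.55402690e-04,  3.11432619e-05,
         2.94835600e+02],
       [ 2.70459889e-04, -2.81240115e-01,  9.59637392e-01,
         3.05335513e+02],
       [ 0.00000000e+00,  0.00000000e+00,  0.00000000e+00,
         1.00000000e+00]])}
[224.35878606 183.47704905] [227.14286938 164.78416525]
```

View pics/w1.png

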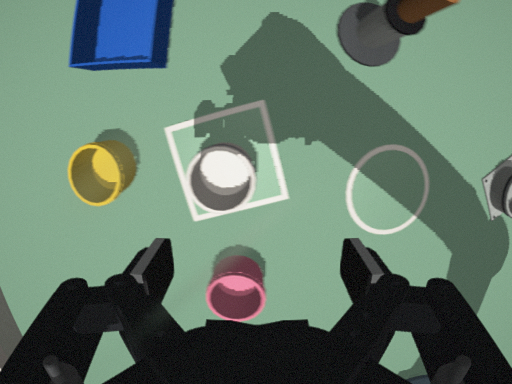

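The wrist view shows the white pot's rim around (222,180) in the square, its four corners at (166,129), (264,101), (288,197) and (195,220). The round mark is around (388,190). This agrees with the top camera to within 2–3 mm. I'll refine after centring.

Call:
{"method": "send_rows", "body": {
  "targets": [
    [2, -29, -3, 0, 0, 0, 0],
    [2, -29, -3, 0, 0, 0, 0],
    [2, -29, -3, 0, 0, 0, 0]
  ]
}}

```text
time_s: 2.55
eef_pos: [474.9, 322.8, 160.4]
orientation: [-0.707, -0.0, 0.707, -0.001]
wrist_force: [0.1, -0.6, 0.4]
gripper_width: 1.001
```

```bash
cat >> h.py <<'E'
def wpix2w(u,v,z,c):
    x,y=(u-c["cx"])/c["fx"],(v-c["cy"])/c["fy"]; r=np.hypot(x,y); 
    d=np.array([np.sin(r)*x/r,-np.sin(r)*y/r,-np.cos(r)]); T=c["T"]; d=T[:3,:3]@d; o=T[:3,3]
    return o+d*(z-o[2])/d[2]
E
python3 - <<'E'
from h import *
import pickle
go(476,324,60,-90)
cal=manip.calibration("wrist"); pickle.dump(cal,open("cal.pkl","wb"))
p,d=manip.read_camera("wrist"); crop(p,150,90,350,240,4,"pics/w2.png")
E
```

```text
t 2.55 pos [474.9 322.8 160.4] jaw -89.9 tiltx [-0.001 -0.    -1.   ] F [ 0.1 -0.6  0.4] w 1.001 q [-0.11  0.4  -0.67  1.82  0.28  1.02 -2.46]
 shift [100.4  -1.2  -1.2] rot [ 0.001  0.001 -0.   ]
```

View pics/w2.png

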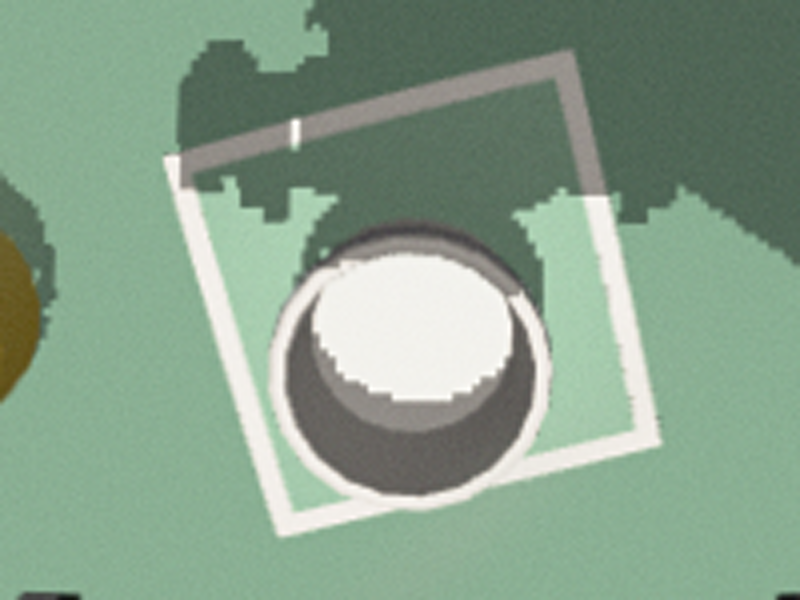

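Run:
```python
from h import *
import pickle
c=pickle.load(open("cal.pkl","rb"))
f=lambda U,V,z: wpix2w((U+.5)/4-.5+150,(V+.5)/4-.5+90,z,c)
print(f(410.5,371,48)); 
for q in [(270,368),(551,368),(410,236),(410,508)]: print(f(*q,48).round(1))
k=np.array([f(*q,0) for q in [(165,157),(572,50),(661,443),(281,537)]]);print(k.round(1),k.mean(0), np.linalg.norm(k-np.roll(k,1,0),axis=1))
```

```text
[479.85697817 326.22294409  48.        ]
[480.6 357.6  48. ]
[480.6 295.   48. ]
[510.1 326.3  48. ]
[447.3 326.4  48. ]
[[524.4 390.2   0. ]
 [551.3 286.1   0. ]
 [447.1 258.9   0. ]
 [419.6 363.    0. ]] [485.60506551 324.54302504   0.        ] [108.29706122 107.53985891 107.64022523 107.68860118]
```

Pot is at about (478,325) and the square's centre at about (484.5,325). Going down around the pot.

Call:
{"method": "send_rows", "body": {
  "targets": [
    [50, -2.5, -3, 0, 0, 0, 0],
    [100, -2.5, -3, 0, 0, 0, 0],
    [125, -2.5, -3, 0, 0, 0, 0],
    [140, -2.5, -3, 0, 0, 0, 0],
    [148, -2.5, -3, 0, 0, 0, 0],
    [154, -2.5, -3, 0, 0, 0, 0],
    [154, -2.5, -3, 0, 0, 0, 0]
  ]
}}

```text
time_s: 3.3
eef_pos: [479.2, 325.3, 7.4]
orientation: [0.708, -0.0, -0.707, -0.0]
wrist_force: [-1.0, -0.4, 0.0]
gripper_width: 0.998
```

Run:
```python
from h import *
go(478,325,6,-90)
p,d=manip.read_camera("side"); crop(p,150,220,300,340,5,"pics/s1.png")
```

```text
t 3.30 pos [479.2 325.3   7.4] jaw -90.0 tiltx [ 0.001  0.001 -1.   ] F [-1.  -0.4  0. ] w 0.998 q [-0.21  0.62 -0.56  1.88  0.46  0.77 -2.59]
 shift [1.4 0.3 1.2] rot [-0.001 -0.001  0.001]
```

View pics/s1.png

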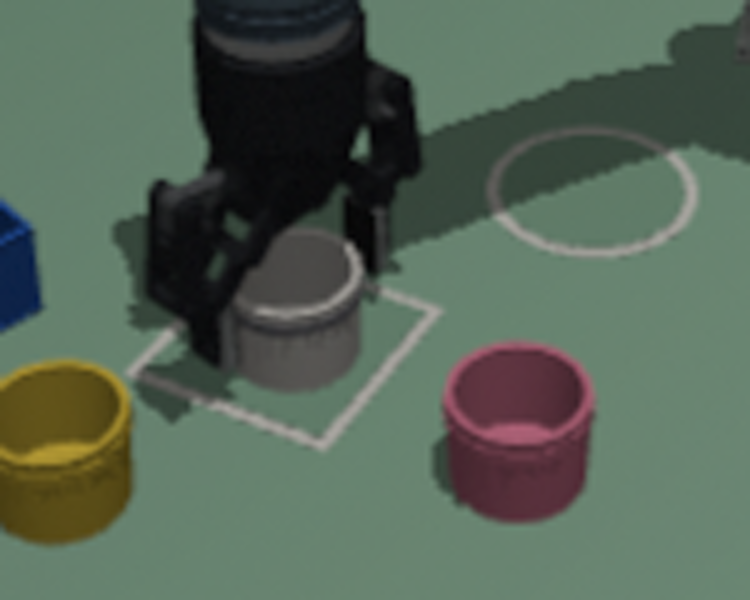

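The fingers stand on either side of the white pot, at crop (215,340) and (375,235). Closing gently.

Call:
{"method": "send_rows", "body": {
  "targets": [
    [0, 0, 0, 0, 0, 0, 0.5],
    [0, 0, 0, 0, 0, 0, 0.5],
    [0, 0, 0, 0, 0, 0, 0.5],
    [0, 0, 0, 0, 0, 0, 0.5],
    [0, 0, 0, 0, 0, 0, 0.5],
    [0, 0, 0, 0, 0, 0, 0.5],
    [0, 0, 0, 0, 0, 0, 0.5],
    [0, 0, 0, 0, 0, 0, 0.5]
  ],
  "force": 25
}}

```text
time_s: 4.15
eef_pos: [479.4, 326.6, 8.5]
orientation: [0.708, 0.001, -0.706, -0.001]
wrist_force: [-0.9, -0.8, 6.1]
gripper_width: 0.747
```

Run:
```python
from h import *
go(452.5,141,7.5,-90)
p,d=manip.read_camera("side"); crop(p,150,220,300,340,5,"pics/s2.png")
cal=manip.calibration("wrist");p,d=manip.read_camera("wrist"); cv2.imwrite("pics/w3.png",p[:,:,::-1])
```

```text
t 4.15 pos [479.4 326.6   8.5] jaw -90.0 tiltx [ 0.002  0.002 -1.   ] F [-0.9 -0.8  6.1] w 0.747 q [-0.21  0.62 -0.56  1.88  0.46  0.77 -2.59]
 shift [  0.5 185.6  26.9] rot [-0.    -0.002  0.002]
```

View pics/w3.png

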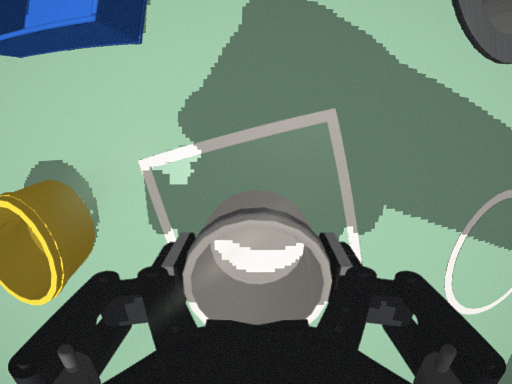

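The pot sits between the pads at (258,270) with width 0.747, about 64 mm. Sliding it now.

Call:
{"method": "send_rows", "body": {
  "targets": [
    [0, 5, 0.7, 0, 0, 0, 0.5],
    [0, 14, 2, 0, 0, 0, 0.5],
    [0, 24, 3.5, 0, 0, 0, 0.5],
    [0, 34, 5, 0, 0, 0, 0.5],
    [0, 44, 6.5, 0, 0, 0, 0.5],
    [0, 54, 8, 0, 0, 0, 0.5],
    [0, 64, 9.3, 0, 0, 0, 0.5],
    [0, 74, 10.7, 0, 0, 0, 0.5],
    [0, 84, 12, 0, 0, 0, 0.5],
    [0, 92, 13.3, 0, 0, 0, 0.5]
  ]
}}

```text
time_s: 5.25
eef_pos: [466.9, 236.6, 8.6]
orientation: [0.709, 0.003, -0.705, -0.002]
wrist_force: [0.7, 4.5, 4.3]
gripper_width: 0.746
```

Run:
```python
from h import *
go(452.5,141,8,-90)
cal=manip.calibration("wrist");p,d=manip.read_camera("wrist"); cv2.imwrite("pics/w4.png",p[:,:,::-1])
```

```text
t 5.25 pos [466.9 236.6   8.6] jaw -89.9 tiltx [ 0.005  0.007 -1.   ] F [0.7 4.5 4.3] w 0.746 q [-0.06  0.54 -0.57  2.02  0.44  0.7  -2.47]
 shift [-0.1 95.6 14.6] rot [ 0.001 -0.005  0.007]
```

View pics/w4.png

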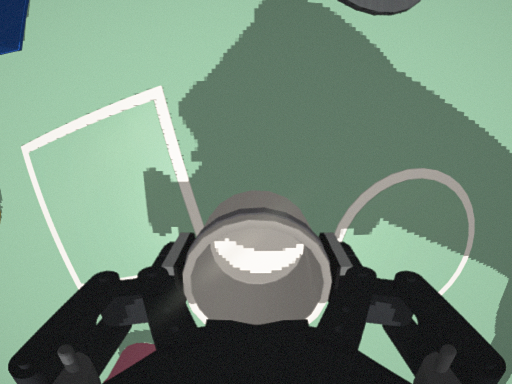

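The pot is moving with the gripper, halfway across. Continuing.

Call:
{"method": "send_rows", "body": {
  "targets": [
    [0, 5, 0.8, 0, 0, 0, 0.5],
    [0, 15, 2.3, 0, 0, 0, 0.5],
    [0, 25, 3.8, 0, 0, 0, 0.5],
    [0, 35, 5.3, 0, 0, 0, 0.5],
    [0, 45, 6.9, 0, 0, 0, 0.5],
    [0, 56, 8.5, 0, 0, 0, 0.5],
    [0, 67, 10.2, 0, 0, 0, 0.5],
    [0, 78, 12, 0, 0, 0, 0.5],
    [0, 88, 13.5, 0, 0, 0, 0.5],
    [0, 94, 14.5, 0, 0, 0, 0.5]
  ]
}}

```text
time_s: 6.3
eef_pos: [453.1, 142.3, 8.5]
orientation: [0.709, 0.002, -0.705, -0.002]
wrist_force: [0.7, 6.3, 4.8]
gripper_width: 0.74
```

Run:
```python
from h import *
go(452.5,141,8,-90)
cal=manip.calibration("wrist");p,d=manip.read_camera("wrist"); cv2.imwrite("pics/w5.png",p[:,:,::-1])
```

```text
t 6.30 pos [453.1 142.3   8.5] jaw -89.9 tiltx [ 0.006  0.006 -1.   ] F [0.7 6.3 4.8] w 0.740 q [ 0.12  0.46 -0.57  2.13  0.41  0.64 -2.31]
 shift [0.5 1.3 0.6] rot [ 0.001 -0.006  0.006]
```

View pics/w5.png

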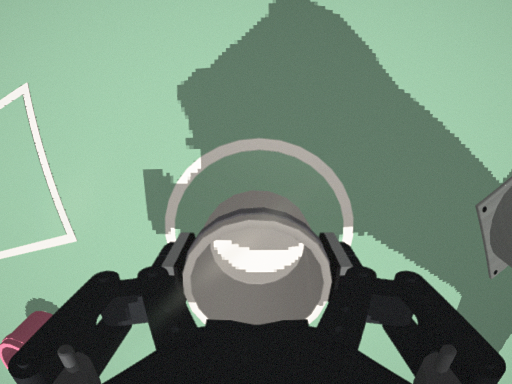

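Call:
{"method": "send_rows", "body": {
  "targets": [
    [0, 1, 0, 0, 0, 0, 0],
    [0, 1, 0, 0, 0, 0, 0],
    [0, 1, 0, 0, 0, 0, 0],
    [0, 1, 0, 0, 0, 0, 0],
    [0, 1, 0, 0, 0, 0, 0],
    [-20, 1, 0, 0, 0, 0, 0],
    [-60, 1, 0, 0, 0, 0, 0],
    [-110, 1, 0, 0, 0, 0, 0],
    [-160, 1, 0, 0, 0, 0, 0],
    [-160, 1, 0, 0, 0, 0, 0]
  ]
}}

```text
time_s: 7.35
eef_pos: [456.0, 140.5, 173.8]
orientation: [0.712, 0.001, -0.702, -0.001]
wrist_force: [0.7, 0.5, 0.1]
gripper_width: 0.994
```

Run:
```python
from h import *
import pickle
go(626,176,230,-90)
cal=manip.calibration("wrist");pickle.dump(cal,open("cal.pkl","wb"));p,d=manip.read_camera("wrist"); cv2.imwrite("pics/w6.png",p[:,:,::-1])
crop(p,170,80,340,230,4,"pics/w6c.png")
```

```text
t 7.35 pos [456.  140.5 173.8] jaw -90.0 tiltx [ 0.015  0.002 -1.   ] F [0.7 0.5 0.1] w 0.994 q [ 0.29  0.18 -0.72  2.04  0.15  0.96 -2.08]
 shift [ -53.6  -35.7 -170.8] rot [ 0.    -0.015  0.002]
```

View pics/w6.png

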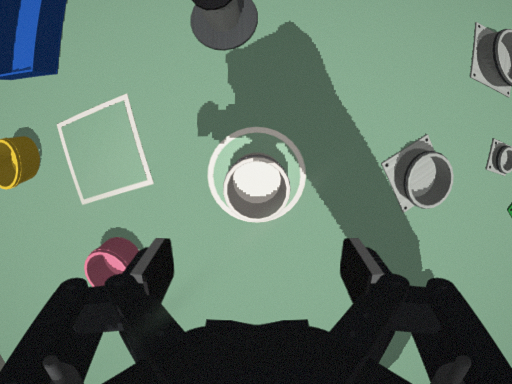

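View pics/w6c.png

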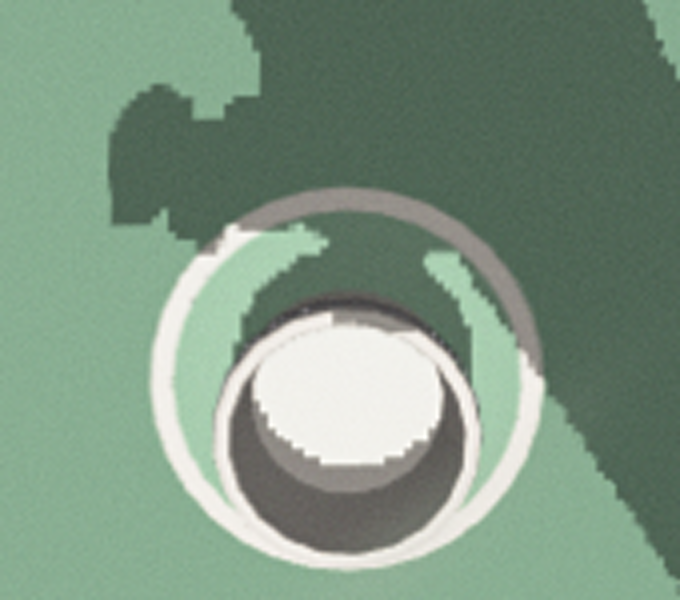

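Run:
```python
from h import *
import pickle
c=pickle.load(open("cal.pkl","rb"))
f=lambda U,V,z: wpix2w((U+.5)/4-.5+170,(V+.5)/4-.5+80,z,c)
g=lambda L: np.mean([f(*q) for q in L],0)
print("pot",g([(215,437,48),(481,437,48),(348,312,48),(348,563,48)]), [f(*q).round(1) for q in [(348,312,48),(348,563,48)]])
print("mark",g([(151,378,0),(544,378,0),(347.5,187,0),(347.5,570,0)]))
# small-shell & shell d from same picture
print("d",wpix2w(428,180,40,c),"a",wpix2w(507,158,22,c))
```

```text
pot [452.52267209 140.3615426   48.        ] [array([482.7, 140.4,  48. ]), array([421.3, 140.4,  48. ])]
mark [455.76390316 140.61976483   0.        ]
d [461.14398859 -44.67983886  40.        ] a [ 489.17434956 -191.0004       22.        ]
```

The pot stands at (452.5,140.4) and the mark's centre is at (455.8,140.6), about 3 mm apart and released. Next is the applicator.

Call:
{"method": "send_rows", "body": {
  "targets": [
    [-20, 0, 0, 0, 0, 0, 0],
    [-30, -36, -171, 0, 0, 0, 0],
    [-30, -36, -171, 0, 0, 0, 0],
    [-30, -36, -171, 0, 0, 0, 0],
    [-30, -36, -171, 0, 0, 0, 0],
    [-30, -36, -171, 0, 0, 0, 0],
    [-30, -36, -171, 0, 0, 0, 0],
    [-30, -36, -171, 0, 0, 0, 0]
  ]
}}

```text
time_s: 8.2
eef_pos: [619.5, 174.0, 195.1]
orientation: [-0.706, 0.0, 0.708, -0.001]
wrist_force: [-0.8, -0.2, -0.9]
gripper_width: 1.003
```

Run:
```python
from h import *
import pickle
go(626,176,103,-90)
cal=manip.calibration("wrist");pickle.dump(cal,open("cal.pkl","wb"));p,d=manip.read_camera("wrist"); cv2.imwrite("pics/w7.png",p[:,:,::-1])
print(w2pix("wrist",[626,176,152],cal),w2pix("wrist",[626,176,90],cal),w2pix("wrist",[626,176,4],cal))
```

```text
t 8.20 pos [619.5 174.  195.1] jaw -89.9 tiltx [-0.004 -0.001 -1.   ] F [-0.8 -0.2 -0.9] w 1.003 q [ 0.16  0.49 -0.65  1.62  0.32  1.15 -2.14]
 shift [92.1 -2.1 -6.9] rot [ 0.001  0.004 -0.001]
[252.96186141 206.61376669] [253.71705426 182.42769033] [254.33385494 162.99425177]
```

View pics/w7.png

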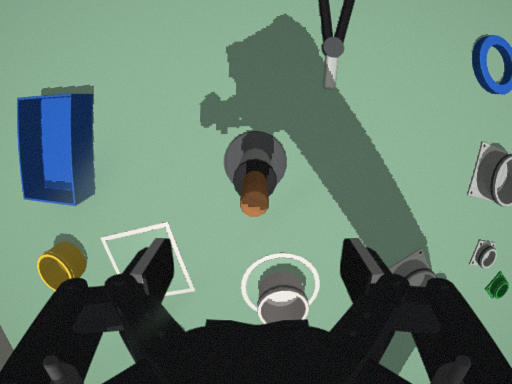

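The handle top is at (254,204) against a predicted (253,207), and the foot at (255,160), so the stand is about 1.5 mm further in x. Going down around the handle and gripping.

Call:
{"method": "send_rows", "body": {
  "targets": [
    [0, -1.5, -8.5, 0, 0, 0, 0],
    [0, -1.5, -8.5, 0, 0, 0, 0],
    [30, -1.5, -8.5, 0, 0, 0, 0],
    [60, -1.5, -8.5, 0, 0, 0, 0],
    [80, -1.5, -8.5, 0, 0, 0, 0],
    [90, -1.5, -8.5, 0, 0, 0, 0],
    [91, -1.5, -8.5, 0, 0, 0, 0],
    [91, -1.5, -8.5, 0, 0, 0, 0]
  ]
}}

```text
time_s: 9.05
eef_pos: [630.7, 176.0, 106.6]
orientation: [0.708, 0.0, -0.707, -0.0]
wrist_force: [-0.3, 0.5, 0.1]
gripper_width: 0.999
```

Run:
```python
from h import *
go(627.5,175.5,103,-90)
cal=manip.calibration("wrist");p,d=manip.read_camera("wrist"); cv2.imwrite("pics/w8.png",p[:,:,::-1])
p,d=manip.read_camera("side"); crop(p,150,150,300,260,5,"pics/s8.png")
```

```text
t 9.05 pos [630.7 176.  106.6] jaw -90.0 tiltx [ 0.001  0.001 -1.   ] F [-0.3  0.5  0.1] w 0.999 q [ 0.12  0.6  -0.61  1.66  0.39  1.01 -2.19]
 shift [3.6 0.5 3.2] rot [-0.    -0.001  0.001]
```

View pics/w8.png

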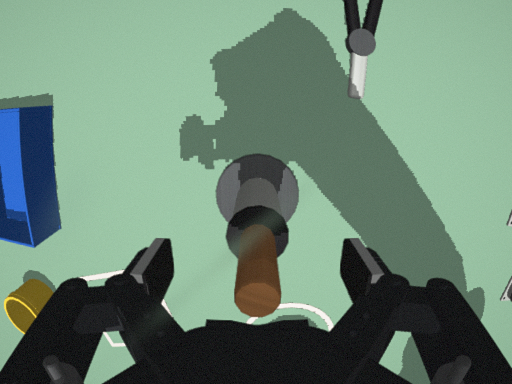

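View pics/s8.png

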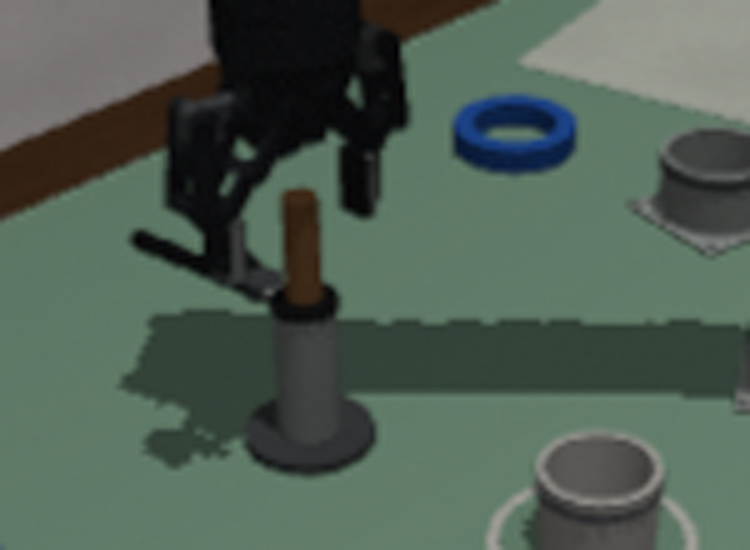

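Run:
```python
from h import *
c=manip.calibration("wrist"); print(wpix2w(258,299,152,c),wpix2w(258,234,90,c),wpix2w(257,192,4,c)); go(628,176,103,-90)
```

```text
[628.67664576 175.27099734 152.        ] [629.82961158 175.07362167  90.        ] [630.36370831 175.64176962   4.        ]
t 9.15 pos [631.3 176.2 107.5] jaw -90.0 tiltx [ 0.003  0.001 -1.   ] F [ 0.2  0.3 -0. ] w 1.001 q [ 0.12  0.6  -0.61  1.66  0.39  1.01 -2.19]
 shift [4.5 0.2 3.3] rot [-0.    -0.003  0.001]
```

Call:
{"method": "send_rows", "body": {
  "targets": [
    [4, 0.7, 2, 0, 0, 0, 0],
    [4, 0.7, 2, 0, 0, 0, 0],
    [4, 0.7, 2, 0, 0, 0, 0.9],
    [4, 0.7, 2, 0, 0, 0, 0.9],
    [4, 0.7, 2, 0, 0, 0, 0.9],
    [4, 0.7, 2, 0, 0, 0, 0.9],
    [4, 0.7, 2, 0, 0, 0, 0.9],
    [4, 0.7, 2, 0, 0, 0, 0.9],
    [4, 0.7, 2, 0, 0, 0, 0.9],
    [4, 0.7, 2, 0, 0, 0, 0.9]
  ],
  "force": 50
}}

```text
time_s: 10.15
eef_pos: [628.2, 175.1, 101.8]
orientation: [0.707, 0.0, -0.707, -0.0]
wrist_force: [-0.2, 0.1, 1.2]
gripper_width: 0.217
```

Run:
```python
from h import *
go(629,175,200,-90)
c=manip.calibration("wrist");p,d=manip.read_camera("wrist"); crop(p,170,140,350,320,3,"pics/w9.png")
```

```text
t 10.15 pos [628.2 175.1 101.8] jaw -90.0 tiltx [ 0.  0. -1.] F [-0.2  0.1  1.2] w 0.217 q [ 0.12  0.6  -0.61  1.66  0.4   1.   -2.19]
 shift [-98.2   0.   -0.8] rot [-0. -0.  0.]
```

View pics/w9.png

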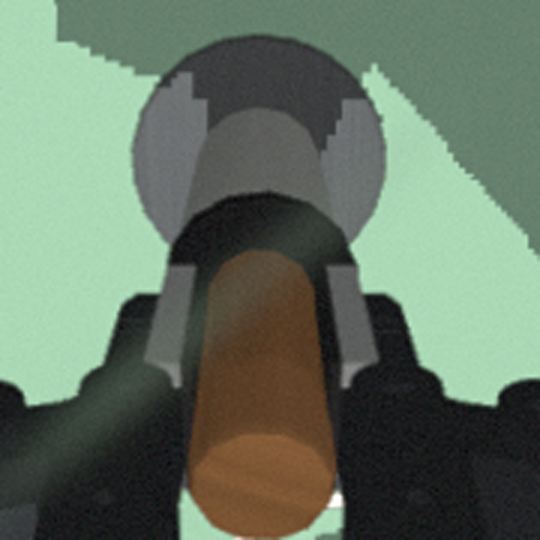

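The handle is gripped (width 0.217, about 18.5–20 mm). The grasp pose is TCP (628.2,175.1,101.8), so the free tip is 82.8 mm below the TCP. Lifting straight up.

Call:
{"method": "send_rows", "body": {
  "targets": [
    [-8, 0, 0, 0, 0, 0, 0.9],
    [-20, 0, 0, 0, 0, 0, 0.9],
    [-35, 0, 0, 0, 0, 0, 0.9],
    [-50, 0, 0, 0, 0, 0, 0.9],
    [-65, 0, 0, 0, 0, 0, 0.9],
    [-80, 0, 0, 0, 0, 0, 0.9],
    [-95, 0, 0, 0, 0, 0, 0.9],
    [-105, 0, 0, 0, 0, 0, 0.9],
    [-110, 0, 0, 0, 0, 0, 0.9]
  ]
}}

```text
time_s: 11.1
eef_pos: [628.7, 175.3, 213.5]
orientation: [0.708, 0.0, -0.706, -0.0]
wrist_force: [-0.3, -0.0, -0.1]
gripper_width: 0.219
```

Run:
```python
from h import *
go(452.5,140.5,160,-90)
p,d=manip.read_camera("side"); crop(p,130,100,330,260,4,"pics/s10.png")
p,d=manip.read_camera("top"); cv2.imwrite("pics/t10.png",p[:,:,::-1])
```

```text
t 11.10 pos [628.7 175.3 213.5] jaw -90.0 tiltx [ 0.002  0.001 -1.   ] F [-0.3 -0.  -0.1] w 0.219 q [ 0.16  0.49 -0.66  1.58  0.31  1.18 -2.13]
 shift [ 53.1  34.8 176.3] rot [-0.    -0.002  0.001]
```

View pics/s10.png

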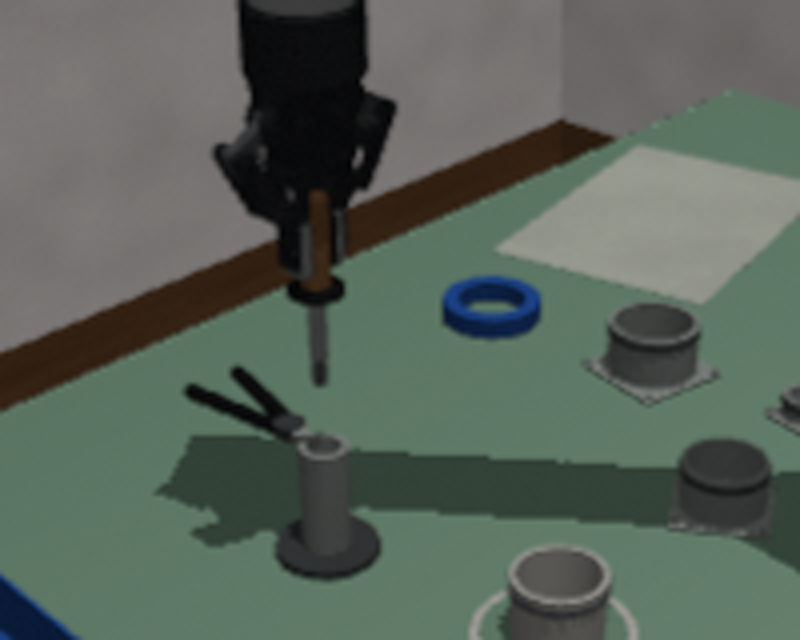

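View pics/t10.png

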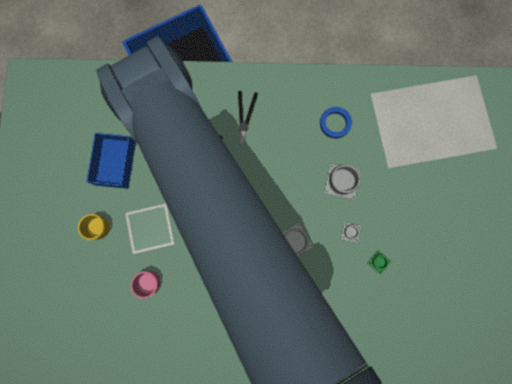

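The applicator hangs straight down, clear of the stand (tip at crop (320,383)). Moving above the pot.

Call:
{"method": "send_rows", "body": {
  "targets": [
    [0, 7, 35, 0, 0, 0, 0.9],
    [0, 14, 70, 0, 0, 0, 0.9],
    [0, 21, 105, 0, 0, 0, 0.9],
    [15, 28, 140, 0, 0, 0, 0.9],
    [40, 34.8, 176, 0, 0, 0, 0.9],
    [53, 34.8, 176, 0, 0, 0, 0.9],
    [53, 34.8, 176, 0, 0, 0, 0.9],
    [53, 34.8, 176, 0, 0, 0, 0.9]
  ]
}}

```text
time_s: 12.0
eef_pos: [453.2, 140.6, 159.1]
orientation: [0.707, 0.0, -0.707, -0.0]
wrist_force: [0.5, -0.2, -0.2]
gripper_width: 0.219
```

Run:
```python
from h import *
go(452.5,140.5,82.8+5-5,-90)
c=manip.calibration("wrist");p,d=manip.read_camera("wrist"); cv2.imwrite("pics/w11.png",p[:,:,::-1])
print(w2pix("wrist",[452.5,140.4,48],c))
p,d=manip.read_camera("side"); crop(p,200,150,350,270,5,"pics/s11.png")
```

```text
t 12.00 pos [453.2 140.6 159.1] jaw -90.0 tiltx [ 0.001  0.001 -1.   ] F [ 0.5 -0.2 -0.2] w 0.219 q [ 0.3   0.21 -0.74  2.05  0.17  0.95 -2.1 ]
 shift [76.3  0.2  0.7] rot [-0.    -0.001  0.001]
[256.50675328 189.06323654]
```

View pics/w11.png

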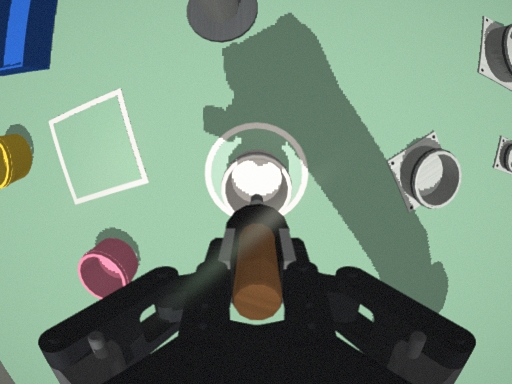

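View pics/s11.png

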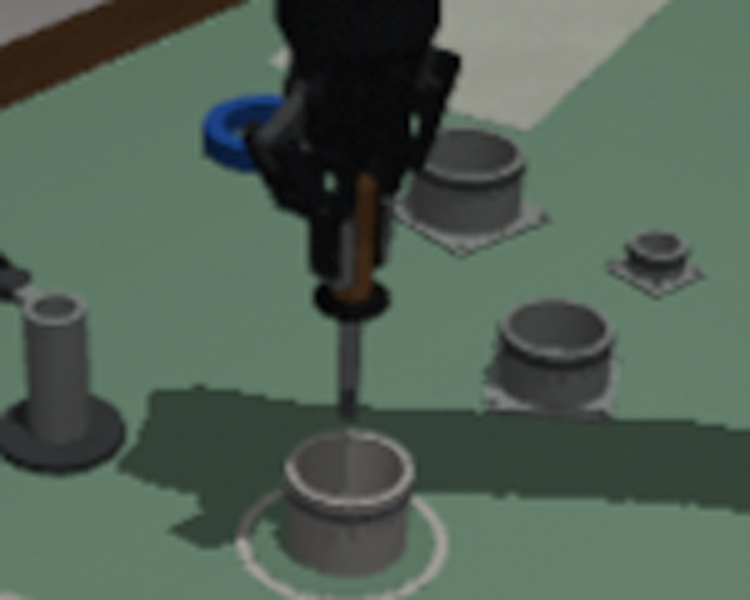

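The tip is right above the pot, centred. Dipping.

Call:
{"method": "send_rows", "body": {
  "targets": [
    [15, 0.2, 0.7, 0, 0, 0, 0.9],
    [35, 0.2, 0.7, 0, 0, 0, 0.9],
    [52, 0.2, 0.7, 0, 0, 0, 0.9],
    [62, 0.2, 0.7, 0, 0, 0, 0.9],
    [68, 0.2, 0.7, 0, 0, 0, 0.9],
    [72, 0.2, 0.7, 0, 0, 0, 0.9],
    [75, 0.2, 0.7, 0, 0, 0, 0.9],
    [77, 0.2, 0.7, 0, 0, 0, 0.9],
    [77, 0.2, 0.7, 0, 0, 0, 0.9],
    [77, 0.2, 0.7, 0, 0, 0, 0.9]
  ]
}}

```text
time_s: 13.1
eef_pos: [452.2, 140.4, 82.4]
orientation: [0.708, 0.0, -0.706, -0.0]
wrist_force: [0.5, 0.8, 0.5]
gripper_width: 0.223
```

Run:
```python
from h import *
go(452.5,140.5,82,-90)
p,d=manip.read_camera("side"); crop(p,200,150,350,270,5,"pics/s12.png")
go(452.5,140.5,82,-90)
```

```text
t 13.10 pos [452.2 140.4  82.4] jaw -90.0 tiltx [ 0.002  0.001 -1.   ] F [0.5 0.8 0.5] w 0.223 q [ 0.23  0.34 -0.69  2.1   0.3   0.79 -2.21]
 shift [ 0.4 -0.1 -0.3] rot [-0.    -0.002  0.001]
t 13.15 pos [452.1 140.4  82.4] jaw -90.0 tiltx [ 0.002  0.001 -1.   ] F [ 0.1 -0.4  1. ] w 0.221 q [ 0.23  0.34 -0.69  2.1   0.3   0.79 -2.21]
 shift [ 0.4 -0.1 -0.4] rot [-0.    -0.002  0.001]
```

View pics/s12.png

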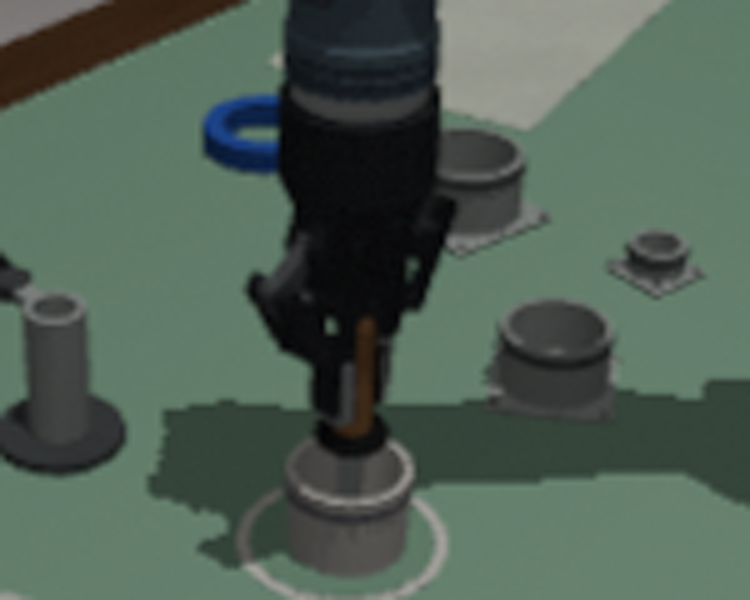

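Contact force reads only about 0.5–1 N. I'll press 4 mm more (about 9 of the 12 mm of travel) and hold.

Call:
{"method": "send_rows", "body": {
  "targets": [
    [2, 0, 0, 0, 0, 0, 0.9],
    [4, 0, 0, 0, 0, 0, 0.9],
    [4, 0, 0, 0, 0, 0, 0.9],
    [4, 0, 0, 0, 0, 0, 0.9],
    [4, 0, 0, 0, 0, 0, 0.9],
    [4, 0, 0, 0, 0, 0, 0.9],
    [4, 0, 0, 0, 0, 0, 0.9],
    [4, 0, 0, 0, 0, 0, 0.9],
    [4, 0, 0, 0, 0, 0, 0.9],
    [4, 0, 0, 0, 0, 0, 0.9]
  ]
}}

```text
time_s: 14.15
eef_pos: [451.5, 140.0, 77.8]
orientation: [0.707, -0.0, -0.707, -0.0]
wrist_force: [0.8, 0.5, 1.8]
gripper_width: 0.221
```

Run:
```python
from h import *
go(452.5,140.5,165,-90)
for i in range(3):
    c=manip.calibration("wrist");p,d=manip.read_camera("wrist"); print(manip.observe()["wrist_force"].round(2))
crop(p,170,160,350,320,4,"pics/w13.png")
```

```text
t 14.15 pos [451.5 140.   77.8] jaw -90.0 tiltx [ 0.  0. -1.] F [0.8 0.5 1.8] w 0.221 q [ 0.23  0.34 -0.69  2.11  0.31  0.79 -2.22]
 shift [-87.2  -0.5  -1. ] rot [-0. -0.  0.]
[1.39 1.55 1.5 ]
[ 1.08 -0.37  1.63]
[1.77 0.79 1.72]
```

View pics/w13.png

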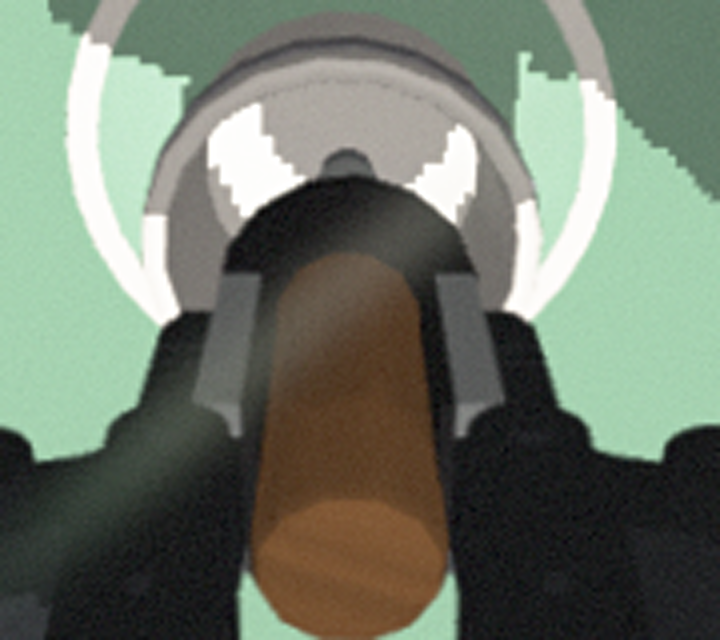

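The tip presses on the pot's floor with about 1.7 N, held over 1 s. Up, and over to the smallest shell.

Call:
{"method": "send_rows", "body": {
  "targets": [
    [-10, -0.5, -1, 0, 0, 0, 0.9],
    [-35, -0.5, -1, 0, 0, 0, 0.9],
    [-65, -0.5, -1, 0, 0, 0, 0.9],
    [-90, -0.5, -1, 0, 0, 0, 0.9],
    [-92, 40, -5, 0, 0, 0, 0.9],
    [-92, 85, -10, 0, 0, 0, 0.9],
    [-92, 130, -15, 0, 0, 0, 0.9],
    [-92, 175, -20, 0, 0, 0, 0.9],
    [-92, 220, -25, 0, 0, 0, 0.9],
    [-92, 265, -30, 0, 0, 0, 0.9]
  ]
}}

```text
time_s: 15.3
eef_pos: [479.2, -126.6, 169.3]
orientation: [-0.706, -0.0, 0.708, 0.0]
wrist_force: [1.7, 0.7, -0.6]
gripper_width: 0.222
```

Run:
```python
from h import *
import pickle
go(487,-190.5,165,-90)
c=manip.calibration("wrist");pickle.dump(c,open("cal.pkl","wb"));p,d=manip.read_camera("wrist"); cv2.imwrite("pics/w14.png",p[:,:,::-1])
for q in [(487,-190.5,22),(462,-46,40),(614,-168,46)]: print(w2pix("wrist",q,c).round(1))
```

```text
t 15.30 pos [ 479.2 -126.6  169.3] jaw -90.0 tiltx [-0.004  0.    -1.   ] F [ 1.7  0.7 -0.6] w 0.222 q [ 0.68  0.21 -0.55  2.    0.13  0.97 -1.51]
 shift [ 4.2 63.9 -7.9] rot [-0.     0.004  0.   ]
[319.3 170.5]
[174.7 199.4]
[303.   37.6]
```

View pics/w14.png

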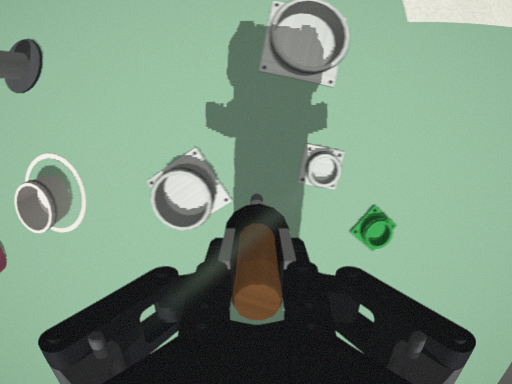

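Shell_a (grey) is at (322,169). The green decoy is at (377,228) and stays untouched. Shell_d is at (184,198) and shell_e at (309,35). I'll stop beside shell_a and measure with the arm at rest.

Call:
{"method": "send_rows", "body": {
  "targets": [
    [4, 45, -8, 0, 0, 0, 0.9],
    [4, 64, -8, 0, 0, 0, 0.9],
    [4, 64, -8, 0, 0, 0, 0.9],
    [4, 64, -8, 0, 0, 0, 0.9],
    [4, 64, -8, 0, 0, 0, 0.9]
  ]
}}

```text
time_s: 15.85
eef_pos: [488.7, -186.8, 165.5]
orientation: [-0.707, -0.001, 0.708, -0.0]
wrist_force: [-0.4, 1.0, -0.7]
gripper_width: 0.221
```

Run:
```python
from h import *
import pickle
go(487,-190.5,165,-90)
c=manip.calibration("wrist");pickle.dump(c,open("cal.pkl","wb"));p,d=manip.read_camera("wrist"); cv2.imwrite("pics/w15.png",p[:,:,::-1])
crop(p,180,110,360,245,4,"pics/w15c.png")
for q in [(487,-190.5,22),(462,-46,40),(614,-168,46)]: print(w2pix("wrist",q,c).round(1))
```

```text
t 15.85 pos [ 488.7 -186.8  165.5] jaw -89.9 tiltx [-0.002  0.001 -1.   ] F [-0.4  1.  -0.7] w 0.221 q [ 0.74  0.26 -0.5   1.94  0.15  0.98 -1.41]
 shift [0.5 3.7 1.7] rot [0.002 0.002 0.001]
[260.2 180.8]
[120.3 208.9]
[235.1  46.4]
```

View pics/w15.png

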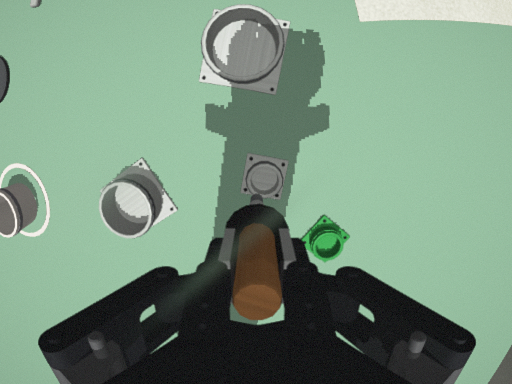

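View pics/w15c.png

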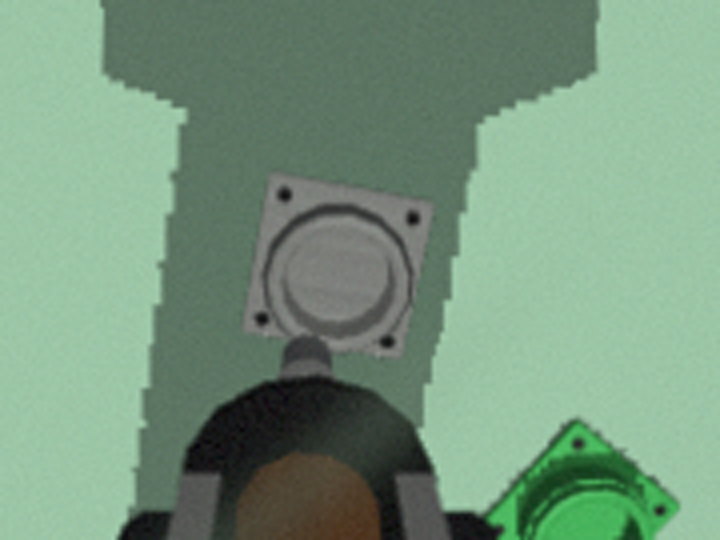

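Run:
```python
from h import *
import pickle
c=pickle.load(open("cal.pkl","rb"))
f=lambda U,V,z: wpix2w((U+.5)/4-.5+180,(V+.5)/4-.5+110,z,c)
print("a rim",f(338,278,22),"fl",f(337.5,266,4)); print("d",wpix2w(128,208,40,c)); print("e",wpix2w(242.5,45,46,c))
go(487,-191,85,-90)
```

```text
a rim [ 488.69569404 -194.40996576   22.        ] fl [ 487.39357525 -194.70492305    4.        ]
d [463.13235911 -55.25932263  40.        ]
e [ 615.20569337 -174.45330511   46.        ]
t 15.90 pos [ 489.  -186.7  165.6] jaw -89.8 tiltx [-0.001  0.001 -1.   ] F [ 0.4  0.3 -0.3] w 0.219 q [ 0.74  0.26 -0.5   1.94  0.15  0.98 -1.41]
 shift [80.6  4.4  1.9] rot [0.003 0.001 0.001]
```

Run:
```python
from h import *
import pickle
c=pickle.load(open("cal.pkl","rb"))
s=manip.observe(); p=s["eef_pos"]; print(p, c["T"].round(3))
print(w2pix("wrist",p-[0,0,82.8],c), w2pix("wrist",p-[0,0,16],c),"seen tip",(307.5)/4-.5+180,(345.5)/4-.5+110)
p,d=manip.read_camera("top"); cv2.imwrite("pics/t15.png",p[:,:,::-1])
p,d=manip.read_camera("side"); cv2.imwrite("pics/s15.png",p[:,:,::-1])
for q in [(487,-190.5,22),(462,-46,40),(614,-168,46)]: print(w2pix("top",q).round(1),w2pix("side",q).round(1))
```

```text
[ 488.98676593 -186.6803799   165.57898998] [[ 3.00000e-03  9.59000e-01  2.83000e-01  5.61196e+02]
 [-1.00000e+00  3.00000e-03 -1.00000e-03 -1.87163e+02]
 [-1.00000e-03 -2.83000e-01  9.59000e-01  3.08175e+02]
 [ 0.00000e+00  0.00000e+00  0.00000e+00  1.00000e+00]]
[256.1678261  197.50835532] [255.84823477 232.35946149] seen tip 256.375 195.875
[351.  230.9] [330.7 198.3]
[294.3 239.5] [310.  214.7]
[343.7 179.4] [293.6 180.8]
```

View pics/s15.png

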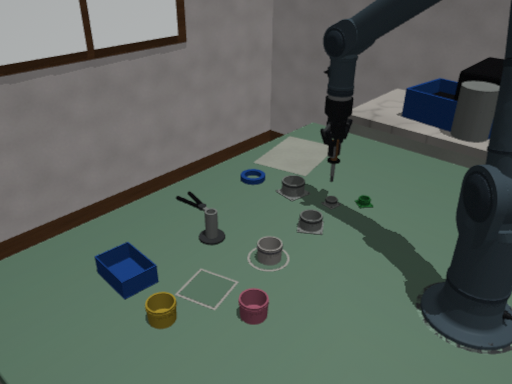

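View pics/t15.png

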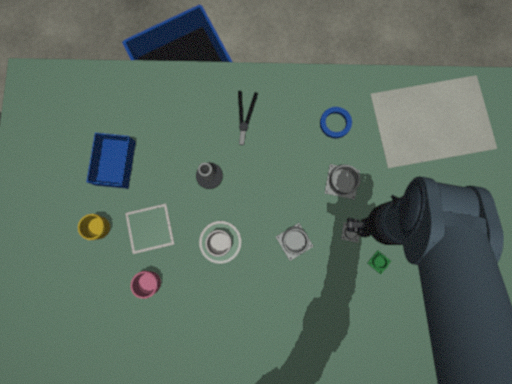

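Nothing was knocked. The wrist and top cameras differ by about 4 mm on shell_a, so I'll go lower and check there.

Call:
{"method": "send_rows", "body": {
  "targets": [
    [0, 7, 1, 0, 0, 0, 0.9],
    [15, 7, 1, 0, 0, 0, 0.9],
    [35, 7, 1, 0, 0, 0, 0.9],
    [45, 7, 1, 0, 0, 0, 0.9],
    [50, 7, 1, 0, 0, 0, 0.9],
    [50, 7, 1, 0, 0, 0, 0.9],
    [50, 7, 1, 0, 0, 0, 0.9]
  ]
}}

```text
time_s: 16.7
eef_pos: [488.8, -196.1, 116.0]
orientation: [0.707, -0.0, -0.707, -0.0]
wrist_force: [-0.5, -0.6, -0.4]
gripper_width: 0.221
```

Run:
```python
from h import *
go(488,-193.5,110,-90)
c=manip.calibration("wrist");p,d=manip.read_camera("wrist"); crop(p,170,120,350,255,4,"pics/w16c.png")
print([((w2pix("wrist",manip.observe()["eef_pos"]-[0,0,k],c)-[170,120]+.5)*4).round() for k in (82.8,)])
import pickle;pickle.dump(c,open("cal.pkl","wb"))
```

```text
t 16.70 pos [ 488.8 -196.1  116. ] jaw -90.0 tiltx [ 0.001 -0.    -1.   ] F [-0.5 -0.6 -0.4] w 0.221 q [ 0.73  0.33 -0.48  1.97  0.2   0.88 -1.43]
 shift [ 6.  -2.6  0.8] rot [-0.    -0.001 -0.   ]
[array([347., 313.])]
```

View pics/w16c.png

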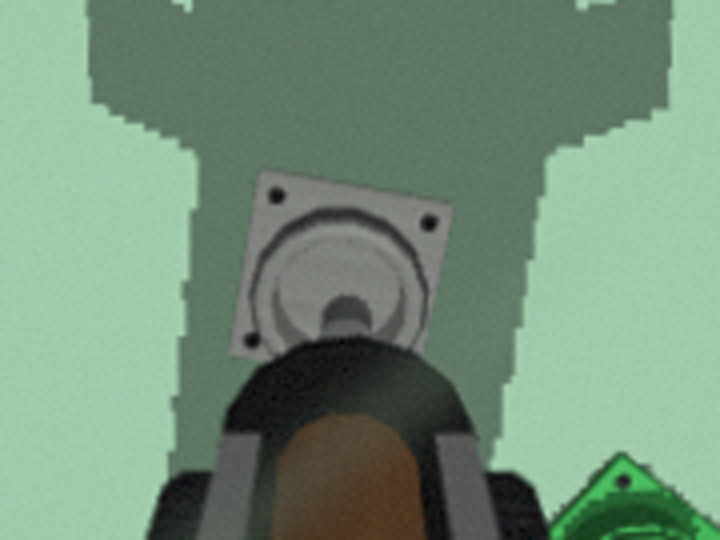

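Run:
```python
from h import *
import pickle
c=pickle.load(open("cal.pkl","rb"))
f=lambda U,V,z: wpix2w((U+.5)/4-.5+170,(V+.5)/4-.5+120,z,c)
print(f(340.5,301,22),f(252,290,22),f(429,290,22),f(340,215,22)); go(488.5,-194.2,81.8,-90)
```

```text
[ 487.92775132 -194.89697981   22.        ] [ 490.31662157 -176.46195404   22.        ] [ 490.319318   -213.32327875   22.        ] [ 506.30868472 -194.82402505   22.        ]
t 16.75 pos [ 489.1 -196.1  116.4] jaw -90.0 tiltx [ 0.001 -0.    -1.   ] F [-0.4  0.4 -0.4] w 0.217 q [ 0.73  0.33 -0.48  1.97  0.2   0.88 -1.43]
 shift [34.6 -2.   0.6] rot [-0.    -0.001 -0.   ]
```

Shell_a is at (488,-195), and the tip is within 2 mm of its axis. Dipping into shell_a.

Call:
{"method": "send_rows", "body": {
  "targets": [
    [8, -1, 0.7, 0, 0, 0, 0.9],
    [16, -1, 0.7, 0, 0, 0, 0.9],
    [22, -1, 0.7, 0, 0, 0, 0.9],
    [26, -1, 0.7, 0, 0, 0, 0.9],
    [30, -1, 0.7, 0, 0, 0, 0.9],
    [33, -1, 0.7, 0, 0, 0, 0.9],
    [36, -1, 0.7, 0, 0, 0, 0.9],
    [36, -1, 0.7, 0, 0, 0, 0.9],
    [36, -1, 0.7, 0, 0, 0, 0.9],
    [36, -1, 0.7, 0, 0, 0, 0.9]
  ]
}}

```text
time_s: 17.75
eef_pos: [487.5, -194.9, 79.9]
orientation: [-0.707, 0.0, 0.707, 0.0]
wrist_force: [-1.9, 0.3, 2.5]
gripper_width: 0.215
```

Call:
{"method": "send_rows", "body": {
  "targets": [
    [0, 0, 0, 0, 0, 0, 0.9],
    [0, 0, 0, 0, 0, 0, 0.9],
    [0, 0, 0, 0, 0, 0, 0.9],
    [0, 0, 0, 0, 0, 0, 0.9],
    [0, 0, 0, 0, 0, 0, 0.9],
    [0, 0, 0, 0, 0, 0, 0.9],
    [0, 0, 0, 0, 0, 0, 0.9],
    [0, 0, 0, 0, 0, 0, 0.9]
  ]
}}

```text
time_s: 18.55
eef_pos: [487.6, -195.0, 79.7]
orientation: [-0.707, 0.0, 0.707, 0.0]
wrist_force: [-1.6, 0.8, 2.2]
gripper_width: 0.225
```

Run:
```python
from h import *
go(488,-195,160,-90)
F=[]
c=manip.calibration("wrist")
for i in range(4):
    p,d=manip.read_camera("wrist"); F.append(manip.observe()["wrist_force"][2].round(2))
print(F)
crop(p,170,120,350,255,4,"pics/w17c.png")
p,d=manip.read_camera("side"); crop(p,270,120,400,240,5,"pics/s17c.png")
```

```text
t 18.55 pos [ 487.6 -195.    79.7] jaw -90.0 tiltx [-0.  0. -1.] F [-1.6  0.8  2.2] w 0.225 q [ 0.71  0.39 -0.46  1.99  0.24  0.81 -1.46]
 shift [-80.3   0.   -0.4] rot [-0.  0.  0.]
[np.float64(0.68), np.float64(2.73), np.float64(1.76), np.float64(2.2)]
```

View pics/w17c.png

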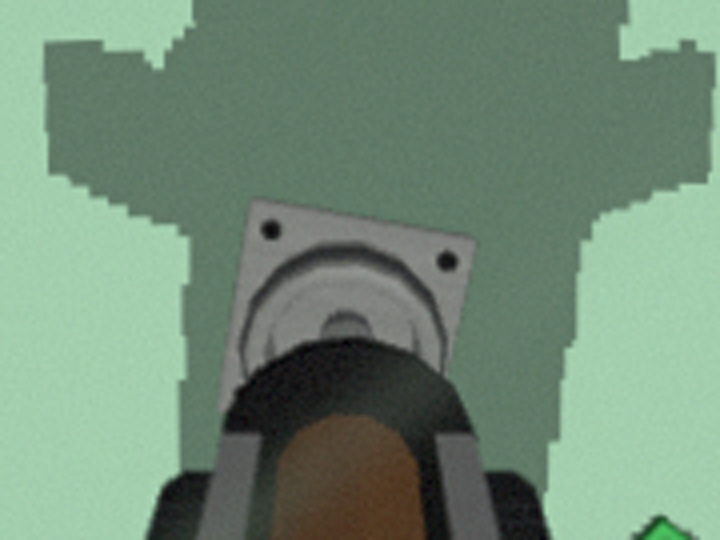

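View pics/s17c.png

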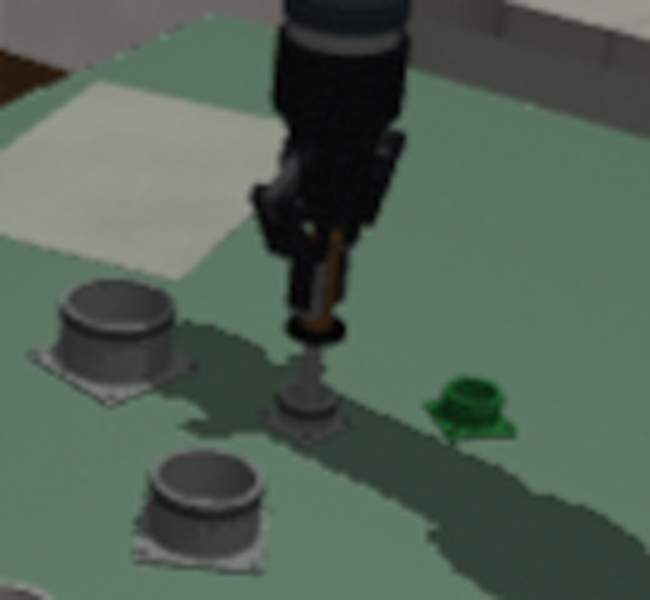

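The tip stands centred in shell_a and presses with about 2 N. Next is shell_d.

Call:
{"method": "send_rows", "body": {
  "targets": [
    [-12, 0, 0, 0, 0, 0, 0.9],
    [-40, 0, 0, 0, 0, 0, 0.9],
    [-75, 0, 0, 0, 0, 0, 0.9],
    [-85, -35, 6, 0, 0, 0, 0.9],
    [-85, -75, 13, 0, 0, 0, 0.9],
    [-85, -115, 21, 0, 0, 0, 0.9],
    [-85, -142, 25, 0, 0, 0, 0.9],
    [-85, -142, 25, 0, 0, 0, 0.9],
    [-85, -142, 25, 0, 0, 0, 0.9],
    [-85, -142, 25, 0, 0, 0, 0.9]
  ]
}}

```text
time_s: 19.8
eef_pos: [463.2, -54.5, 165.2]
orientation: [0.708, -0.001, -0.707, -0.0]
wrist_force: [0.7, -1.3, -0.4]
gripper_width: 0.224
```

Run:
```python
from h import *
import pickle
go(462,-50,80.5,-90)
c=manip.calibration("wrist");pickle.dump(c,open("cal.pkl","wb"));p,d=manip.read_camera("wrist"); cv2.imwrite("pics/w18.png",p[:,:,::-1])
crop(p,180,110,360,245,4,"pics/w18c.png")
```

```text
t 19.80 pos [463.2 -54.5 165.2] jaw -90.1 tiltx [ 0.001 -0.001 -1.   ] F [ 0.7 -1.3 -0.4] w 0.224 q [ 0.6   0.16 -0.61  2.07  0.11  0.95 -1.64]
 shift [84.7 -4.6  1.3] rot [-0.002 -0.001 -0.001]
```

View pics/w18c.png

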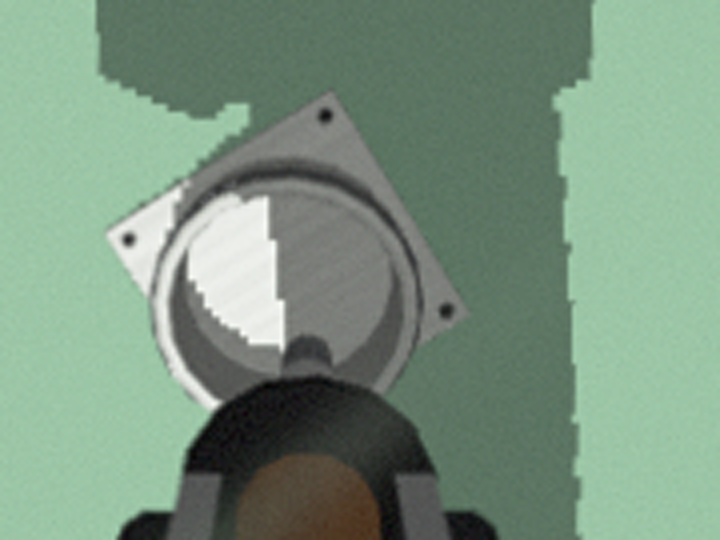

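View pics/w18.png

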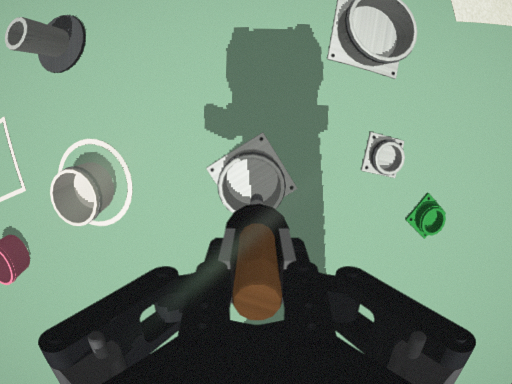

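Run:
```python
from h import *
import pickle
c=pickle.load(open("cal.pkl","rb"))
f=lambda U,V,z: wpix2w((U+.5)/4-.5+180,(V+.5)/4-.5+110,z,c)
for z in (34,40):
  L=f(153,300,z);Rr=f(421,300,z);t=f(287,178,z); print(z,L,Rr,t,np.linalg.norm(L-Rr))
k=[f(*q,4) for q in [(108,235),(332,92),(468,312)]]; print(np.linalg.norm(k[0]-k[1]),np.linalg.norm(k[1]-k[2]),(k[0]+k[2])/2)
```

```text
34 [461.36613525 -17.79428506  34.        ] [461.21359625 -82.06039937  34.        ] [490.72382448 -50.16534284  34.        ] 64.26629533916899
40 [462.98449411 -18.6064567   40.        ] [462.83529416 -81.46580181  40.        ] [491.69955086 -50.26892011  40.        ] 62.8595221786933
69.61400196995075 68.87993234419312 [460.42646297 -50.05019086   4.        ]
```

This is shell_d (rim 62.9 mm, flange about 70 mm), centred at (460.5,-50). Dipping.

Call:
{"method": "send_rows", "body": {
  "targets": [
    [10, -4.5, 2.7, 0, 0, 0, 0.9],
    [30, -4.5, 2.7, 0, 0, 0, 0.9],
    [50, -4.5, 2.7, 0, 0, 0, 0.9],
    [65, -4.5, 2.7, 0, 0, 0, 0.9],
    [73, -4.5, 2.7, 0, 0, 0, 0.9],
    [78, -4.5, 2.7, 0, 0, 0, 0.9],
    [82, -4.5, 2.7, 0, 0, 0, 0.9],
    [85, -4.5, 2.7, 0, 0, 0, 0.9],
    [85, -4.5, 2.7, 0, 0, 0, 0.9],
    [85, -4.5, 2.7, 0, 0, 0, 0.9]
  ]
}}

```text
time_s: 20.85
eef_pos: [460.1, -48.6, 80.1]
orientation: [0.707, -0.0, -0.707, 0.0]
wrist_force: [-1.7, -0.2, 1.9]
gripper_width: 0.219
```

Call:
{"method": "send_rows", "body": {
  "targets": [
    [0, 0, 0, 0, 0, 0, 0.9],
    [0, 0, 0, 0, 0, 0, 0.9],
    [0, 0, 0, 0, 0, 0, 0.9],
    [0, 0, 0, 0, 0, 0, 0.9],
    [0, 0, 0, 0, 0, 0, 0.9],
    [0, 0, 0, 0, 0, 0, 0.9],
    [0, 0, 0, 0, 0, 0, 0.9],
    [0, 0, 0, 0, 0, 0, 0.9]
  ]
}}

```text
time_s: 21.65
eef_pos: [460.0, -48.6, 79.8]
orientation: [0.707, -0.0, -0.707, -0.0]
wrist_force: [-1.5, -1.0, 2.1]
gripper_width: 0.222
```

Run:
```python
from h import *
F=[]
for i in range(4):
    p,d=manip.read_camera("wrist"); F.append(manip.observe()["wrist_force"][2].round(2))
print(F)
crop(p,130,120,390,315,3,"pics/w19c.png")
go(452.5,140,165,-90)
```

```text
[np.float64(1.49), np.float64(1.35), np.float64(1.82), np.float64(1.43)]
t 21.85 pos [460.  -48.6  79.7] jaw -90.0 tiltx [ 0. -0. -1.] F [-1.3 -0.   1.4] w 0.220 q [ 0.54  0.3  -0.58  2.13  0.23  0.77 -1.75]
 shift [ -85.3 -188.6    7.6] rot [-0. -0. -0.]
```

View pics/w19c.png

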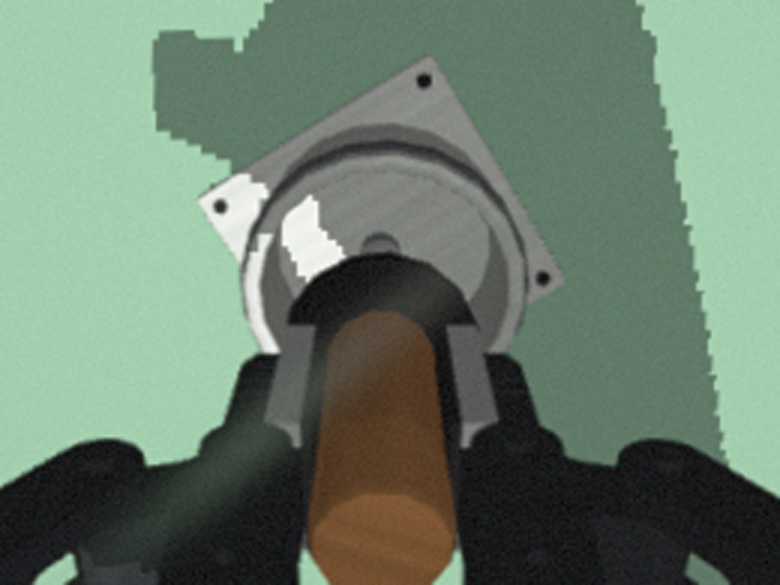

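Shell_d is done (about 1.5–2 N, tip central). Back to the pot for fresh grease.

Call:
{"method": "send_rows", "body": {
  "targets": [
    [-12, 0, 0, 0, 0, 0, 0.9],
    [-40, 0, 0, 0, 0, 0, 0.9],
    [-75, 0, 0, 0, 0, 0, 0.9],
    [-87, -35, 2, 0, 0, 0, 0.9],
    [-87, -80, 4, 0, 0, 0, 0.9],
    [-87, -125, 6, 0, 0, 0, 0.9],
    [-87, -165, 7, 0, 0, 0, 0.9],
    [-87, -187, 7.6, 0, 0, 0, 0.9],
    [-87, -187, 7.6, 0, 0, 0, 0.9],
    [-87, -187, 7.6, 0, 0, 0, 0.9]
  ]
}}

```text
time_s: 22.85
eef_pos: [452.4, 138.9, 167.2]
orientation: [0.707, 0.001, -0.707, 0.001]
wrist_force: [0.5, -0.2, -0.7]
gripper_width: 0.22
```

Run:
```python
from h import *
import pickle
go(452.5,140.4,79,-90)
c=manip.calibration("wrist");pickle.dump(c,open("cal.pkl","wb"));p,d=manip.read_camera("wrist")
crop(p,180,90,360,245,4,"pics/w20c.png")
print((w2pix("wrist",[452.5,140.4,48],c)-[180,90]+.5)*4)
```

```text
t 22.85 pos [452.4 138.9 167.2] jaw -89.9 tiltx [ 0.001  0.    -1.   ] F [ 0.5 -0.2 -0.7] w 0.220 q [ 0.32  0.19 -0.76  2.04  0.16  0.96 -2.09]
 shift [88.2 -1.5 -0. ] rot [ 0.002 -0.001  0.   ]
[300.23305459 385.22516881]
```

View pics/w20c.png

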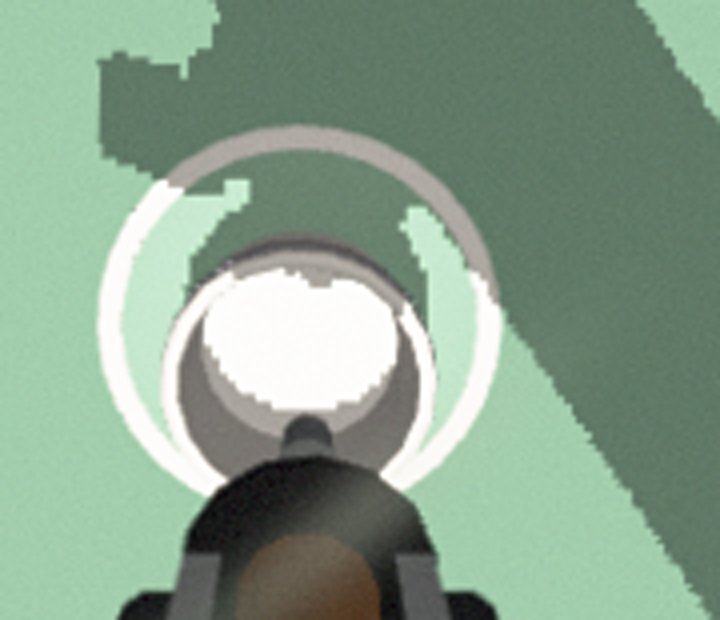

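The pot is still in place, its rim centred around crop (299,385), as predicted. Dipping again.

Call:
{"method": "send_rows", "body": {
  "targets": [
    [12, -1.5, 0, 0, 0, 0, 0.9],
    [35, -1.5, 0, 0, 0, 0, 0.9],
    [55, -1.5, 0, 0, 0, 0, 0.9],
    [68, -1.5, 0, 0, 0, 0, 0.9],
    [76, -1.5, 0, 0, 0, 0, 0.9],
    [81, -1.5, 0, 0, 0, 0, 0.9],
    [85, -1.5, 0, 0, 0, 0, 0.9],
    [88, -1.5, 0, 0, 0, 0, 0.9],
    [88, -1.5, 0, 0, 0, 0, 0.9],
    [88, -1.5, 0, 0, 0, 0, 0.9]
  ]
}}

```text
time_s: 23.9
eef_pos: [452.6, 139.8, 79.2]
orientation: [0.707, -0.0, -0.707, 0.0]
wrist_force: [-1.3, -1.6, 2.3]
gripper_width: 0.222
```

Call:
{"method": "send_rows", "body": {
  "targets": [
    [0, 0, 0, 0, 0, 0, 0.9],
    [0, 0, 0, 0, 0, 0, 0.9],
    [0, 0, 0, 0, 0, 0, 0.9],
    [0, 0, 0, 0, 0, 0, 0.9],
    [0, 0, 0, 0, 0, 0, 0.9],
    [0, 0, 0, 0, 0, 0, 0.9],
    [0, 0, 0, 0, 0, 0, 0.9],
    [0, 0, 0, 0, 0, 0, 0.9]
  ]
}}

```text
time_s: 24.7
eef_pos: [452.5, 139.9, 78.8]
orientation: [0.707, -0.0, -0.707, -0.0]
wrist_force: [-0.6, -1.5, 1.6]
gripper_width: 0.221
```

Run:
```python
from h import *
F=[]
for i in range(4):
    p,d=manip.read_camera("wrist"); F.append(manip.observe()["wrist_force"][2].round(2))
print(F)
crop(p,130,120,390,315,3,"pics/w21c.png")
go(615,-172,170,-90)
```

```text
[np.float64(2.56), np.float64(2.02), np.float64(2.0), np.float64(2.69)]
t 24.90 pos [452.5 140.   78.8] jaw -90.0 tiltx [ 0.  0. -1.] F [-0.4 -2.2  2.7] w 0.218 q [ 0.24  0.35 -0.7   2.1   0.31  0.79 -2.22]
 shift [ -91.2  312.  -162.6] rot [-0. -0.  0.]
```

View pics/w21c.png

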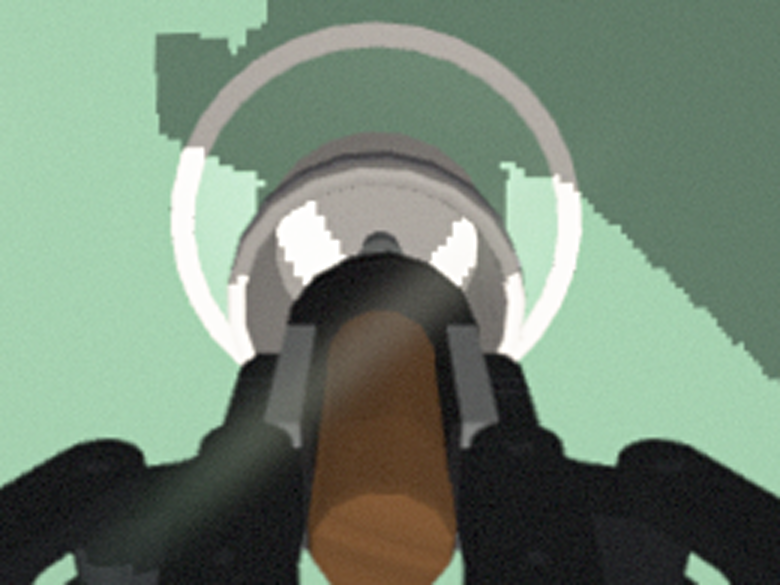

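The second dip in the pot is done (about 2.3 N). Up, and on to the largest shell.

Call:
{"method": "send_rows", "body": {
  "targets": [
    [-12, 0, 0, 0, 0, 0, 0.9],
    [-40, 0, 0, 0, 0, 0, 0.9],
    [-75, 0, 0, 0, 0, 0, 0.9],
    [-91, 30, -16, 0, 0, 0, 0.9],
    [-91, 70, -36, 0, 0, 0, 0.9],
    [-91, 110, -57, 0, 0, 0, 0.9],
    [-91, 150, -78, 0, 0, 0, 0.9],
    [-91, 190, -99, 0, 0, 0, 0.9],
    [-91, 230, -120, 0, 0, 0, 0.9],
    [-91, 265, -138, 0, 0, 0, 0.9]
  ]
}}

```text
time_s: 25.9
eef_pos: [591.5, -126.9, 170.4]
orientation: [0.708, -0.0, -0.707, -0.001]
wrist_force: [0.0, 0.7, -1.1]
gripper_width: 0.219
```

Run:
```python
from h import *
go(615,-172,170,-90)
```

```text
t 25.90 pos [ 591.5 -126.9  170.4] jaw -90.1 tiltx [ 0.002  0.001 -1.   ] F [ 0.   0.7 -1.1] w 0.219 q [ 0.61  0.42 -0.57  1.74  0.26  1.05 -1.63]
 shift [  0.4  45.  -23.6] rot [-0.001 -0.002  0.001]
```

Call:
{"method": "send_rows", "body": {
  "targets": [
    [0, 35, -18, 0, 0, 0, 0.9],
    [0, 45, -23.5, 0, 0, 0, 0.9],
    [0, 45, -23.5, 0, 0, 0, 0.9],
    [0, 45, -23.5, 0, 0, 0, 0.9],
    [0, 45, -23.5, 0, 0, 0, 0.9]
  ]
}}

```text
time_s: 26.4
eef_pos: [613.5, -166.6, 169.9]
orientation: [-0.707, -0.002, 0.707, -0.001]
wrist_force: [0.9, 0.4, -0.0]
gripper_width: 0.222
```

Run:
```python
from h import *
import pickle
go(615,-174,80,-90)
c=manip.calibration("wrist");pickle.dump(c,open("cal.pkl","wb"));p,d=manip.read_camera("wrist")
crop(p,180,90,360,245,4,"pics/w22c.png")
```

```text
t 26.40 pos [ 613.5 -166.6  169.9] jaw -89.8 tiltx [-0.     0.002 -1.   ] F [ 0.9  0.4 -0. ] w 0.222 q [ 0.63  0.48 -0.55  1.67  0.27  1.08 -1.57]
 shift [89.9  7.6 -1.5] rot [0.004 0.    0.002]
```

View pics/w22c.png

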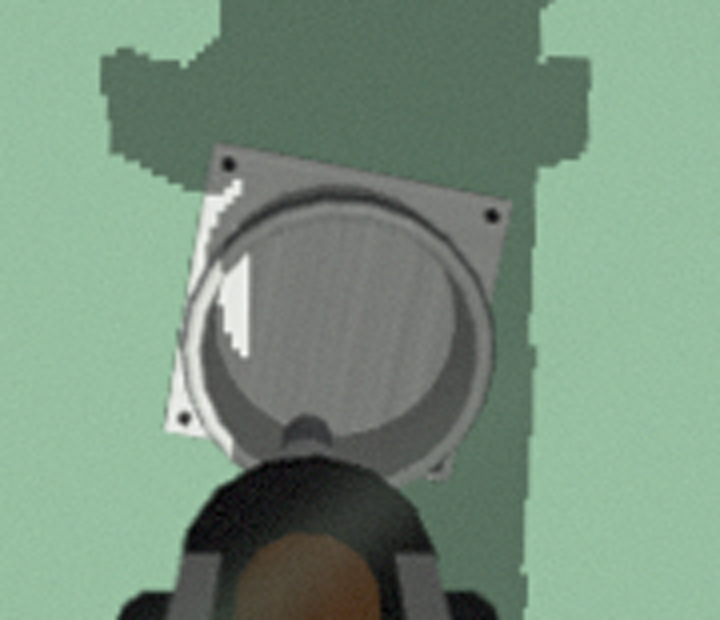

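Run:
```python
from h import *
import pickle
c=pickle.load(open("cal.pkl","rb"))
f=lambda U,V,z: wpix2w((U+.5)/4-.5+180,(V+.5)/4-.5+90,z,c)
a,b,t=f(183,345,46),f(492,345,46),f(337,198,46);print(a,b,np.linalg.norm(a-b),t-[36,0,0])
go(t[0]-36,(a+b)[1]/2,80,-90)
```

```text
[ 621.54520825 -137.76721202   46.        ] [ 621.93084512 -209.45373648   46.        ] 71.68756171245194 [ 619.70003818 -173.07571223   46.        ]
t 26.45 pos [ 613.5 -166.8  170. ] jaw -89.8 tiltx [-0.     0.001 -1.   ] F [-0.3  0.8 -0.4] w 0.221 q [ 0.63  0.48 -0.55  1.67  0.27  1.08 -1.57]
 shift [89.9  6.9 -6.2] rot [0.004 0.    0.001]
```

Shell_e has a 71.7 mm rim and is centred at (620,-173.5). Dipping.

Call:
{"method": "send_rows", "body": {
  "targets": [
    [8, 7, -6, 0, 0, 0, 0.9],
    [30, 7, -6, 0, 0, 0, 0.9],
    [55, 7, -6, 0, 0, 0, 0.9],
    [70, 7, -6, 0, 0, 0, 0.9],
    [78, 7, -6, 0, 0, 0, 0.9],
    [83, 7, -6, 0, 0, 0, 0.9],
    [87, 7, -6, 0, 0, 0, 0.9],
    [90, 7, -6, 0, 0, 0, 0.9],
    [90, 7, -6, 0, 0, 0, 0.9],
    [90, 7, -6, 0, 0, 0, 0.9]
  ]
}}

```text
time_s: 27.45
eef_pos: [620.3, -176.9, 80.6]
orientation: [0.707, -0.0, -0.707, 0.0]
wrist_force: [-1.5, 0.1, 2.0]
gripper_width: 0.218
```

Call:
{"method": "send_rows", "body": {
  "targets": [
    [0, 0, 0, 0, 0, 0, 0.9],
    [0, 0, 0, 0, 0, 0, 0.9],
    [0, 0, 0, 0, 0, 0, 0.9],
    [0, 0, 0, 0, 0, 0, 0.9],
    [0, 0, 0, 0, 0, 0, 0.9],
    [0, 0, 0, 0, 0, 0, 0.9],
    [0, 0, 0, 0, 0, 0, 0.9],
    [0, 0, 0, 0, 0, 0, 0.9]
  ]
}}

```text
time_s: 28.25
eef_pos: [620.1, -177.0, 79.8]
orientation: [0.707, -0.0, -0.707, -0.0]
wrist_force: [-0.0, 0.5, 2.3]
gripper_width: 0.222
```

Run:
```python
from h import *
F=[]
for i in range(4):
    p,d=manip.read_camera("wrist"); F.append(manip.observe()["wrist_force"][2].round(2))
print(F)
crop(p,130,120,390,315,3,"pics/w23c.png")
go(628.2,175.1,213,-90)
```

```text
[np.float64(1.2), np.float64(0.82), np.float64(0.93), np.float64(1.89)]
t 28.45 pos [ 620.1 -177.    79.8] jaw -90.0 tiltx [ 0.001  0.    -1.   ] F [0.6 0.7 1.9] w 0.221 q [ 0.6   0.59 -0.51  1.7   0.34  0.94 -1.61]
 shift [-133.1 -352.1   -8.2] rot [-0.    -0.001  0.   ]
```

View pics/w23c.png

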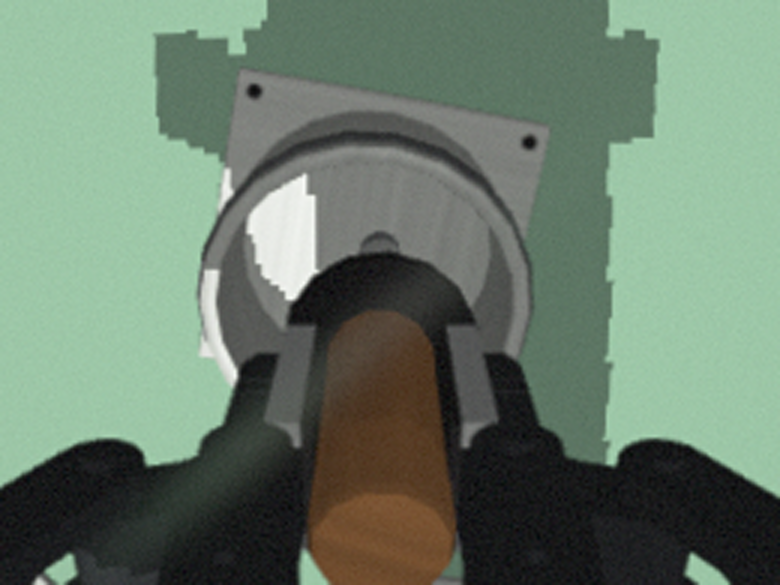

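Shell_e is done (about 1–2.3 N, tip central). Returning to the stand.

Call:
{"method": "send_rows", "body": {
  "targets": [
    [-12, 0, 0, 0, 0, 0, 0.9],
    [-40, 0, 0, 0, 0, 0, 0.9],
    [-80, 0, 0, 0, 0, 0, 0.9],
    [-115, -20, 0, 0, 0, 0, 0.9],
    [-133, -60, -2, 0, 0, 0, 0.9],
    [-133, -105, -3, 0, 0, 0, 0.9],
    [-133, -150, -4, 0, 0, 0, 0.9],
    [-133, -195, -5, 0, 0, 0, 0.9],
    [-133, -240, -6, 0, 0, 0, 0.9],
    [-133, -280, -7, 0, 0, 0, 0.9]
  ]
}}

```text
time_s: 29.45
eef_pos: [626.2, 105.0, 213.2]
orientation: [-0.707, -0.0, 0.707, -0.0]
wrist_force: [0.0, -0.5, -0.2]
gripper_width: 0.221
```

Run:
```python
from h import *
go(628.2,175.1,213,-90)
```

```text
t 29.45 pos [626.2 105.  213.2] jaw -90.0 tiltx [-0. -0. -1.] F [ 0.  -0.5 -0.2] w 0.221 q [ 0.27  0.45 -0.64  1.63  0.29  1.16 -2.01]
 shift [  0.2 -70.1  -2. ] rot [ 0.001  0.    -0.   ]
```

Call:
{"method": "send_rows", "body": {
  "targets": [
    [0, -30, -1, 0, 0, 0, 0.9],
    [0, -55, -2, 0, 0, 0, 0.9],
    [0, -70, -2, 0, 0, 0, 0.9],
    [0, -70, -2, 0, 0, 0, 0.9],
    [0, -70, -2, 0, 0, 0, 0.9],
    [0, -70, -2, 0, 0, 0, 0.9],
    [0, -70, -2, 0, 0, 0, 0.9]
  ]
}}

```text
time_s: 30.15
eef_pos: [629.5, 170.1, 212.5]
orientation: [-0.707, 0.002, 0.707, 0.001]
wrist_force: [-0.5, 1.1, -0.6]
gripper_width: 0.217
```

Run:
```python
from h import *
import pickle
go(628.2,175.1,175,-90)
c=manip.calibration("wrist");pickle.dump(c,open("cal.pkl","wb"));p,d=manip.read_camera("wrist")
crop(p,180,90,360,245,4,"pics/w24c.png")
print((w2pix("wrist",[628.2,175.1,85],c)-[180,90]+.5)*4, (w2pix("wrist",manip.observe()["eef_pos"]-[0,0,82.8],c)-[180,90]+.5)*4)
```

```text
t 30.15 pos [629.5 170.1 212.5] jaw -90.2 tiltx [-0.    -0.002 -1.   ] F [-0.5  1.1 -0.6] w 0.217 q [ 0.16  0.49 -0.65  1.58  0.31  1.18 -2.13]
 shift [37.5 -5.   1.3] rot [-0.004  0.    -0.002]
[285.106259 380.897982] [303.3081061  434.37852506]
```

View pics/w24c.png

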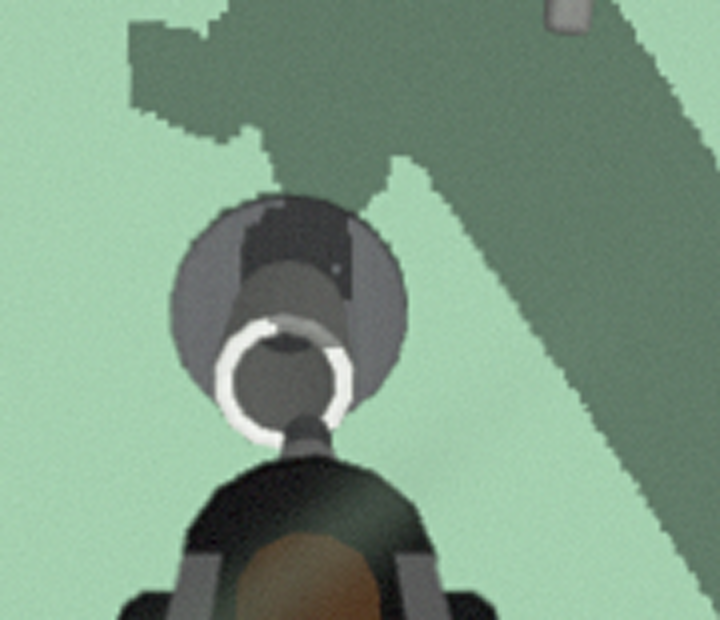

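The stand's rim centre is at crop (284,382), where (628.2,175.1) projects to (285,381). The tip is 5 mm short in y, so I'll correct that and go lower.

Call:
{"method": "send_rows", "body": {
  "targets": [
    [10, -5, 1, 0, 0, 0, 0.9],
    [25, -5, 1, 0, 0, 0, 0.9],
    [33, -5, 1, 0, 0, 0, 0.9],
    [33, -5, 1, 0, 0, 0, 0.9],
    [33, -5, 1, 0, 0, 0, 0.9],
    [33, -5, 1, 0, 0, 0, 0.9]
  ]
}}

```text
time_s: 30.8
eef_pos: [628.2, 178.1, 180.1]
orientation: [0.707, 0.0, -0.707, -0.0]
wrist_force: [-0.8, -0.1, 0.4]
gripper_width: 0.221
```

Run:
```python
from h import *
import pickle
c=manip.calibration("wrist");pickle.dump(c,open("cal.pkl","wb"));p,d=manip.read_camera("wrist")
crop(p,180,110,360,265,4,"pics/w25c.png")
go(628.2,175.1,104,-90)
print((w2pix("wrist",[628.2,175.1,85],c)-[180,110]+.5)*4, (w2pix("wrist",manip.observe()["eef_pos"]-[0,0,82.8],c)-[180,110]+.5)*4)
```

```text
t 30.85 pos [628.4 178.2 180.3] jaw -90.0 tiltx [ 0.001  0.    -1.   ] F [ 0.8 -0.1 -0.4] w 0.221 q [ 0.14  0.52 -0.64  1.61  0.33  1.13 -2.15]
 shift [76.3  3.1  0.3] rot [-0.    -0.001  0.   ]
[321.34220998 336.28037179] [306.43908375 353.76177086]
```

View pics/w25c.png

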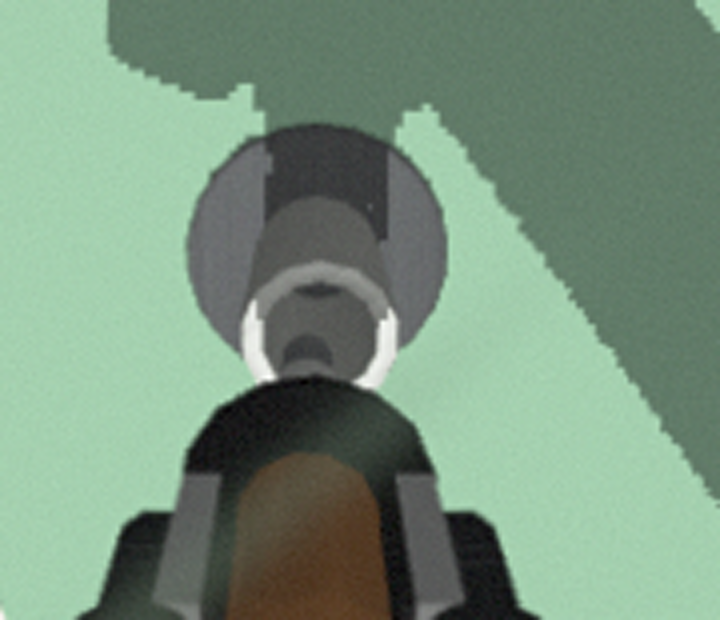

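Call:
{"method": "send_rows", "body": {
  "targets": [
    [0, 3, 0, 0, 0, 0, 0.9],
    [0, 3, 0, 0, 0, 0, 0.9],
    [0, 3, 0, 0, 0, 0, 0.9],
    [0, 3, 0, 0, 0, 0, 0.9],
    [0, 3, 0, 0, 0, 0, 0.9]
  ]
}}

```text
time_s: 31.35
eef_pos: [627.9, 175.0, 179.8]
orientation: [0.707, 0.0, -0.707, -0.0]
wrist_force: [-0.8, -0.1, -1.0]
gripper_width: 0.218
```

Run:
```python
from h import *
c=manip.calibration("wrist");p,d=manip.read_camera("wrist")
crop(p,180,110,360,265,4,"pics/w26c.png")
go(628.2,175.1,104,-90)
```

```text
t 31.40 pos [627.9 175.  179.8] jaw -90.0 tiltx [ 0.  0. -1.] F [-0.3 -0.7 -1.3] w 0.221 q [ 0.15  0.52 -0.64  1.61  0.33  1.12 -2.15]
 shift [75.8 -0.1 -0.3] rot [-0. -0.  0.]
```

View pics/w26c.png

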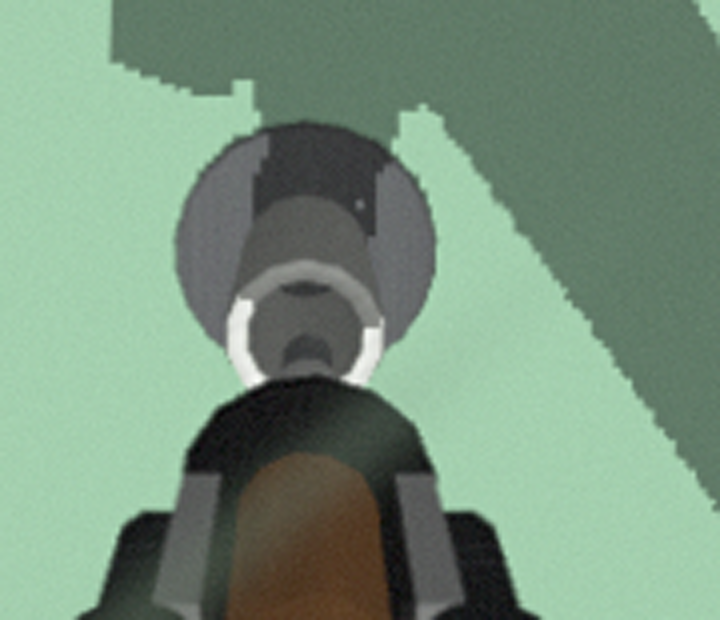

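The tip and the stand's bore are lined up (both around crop column 306). Lowering.

Call:
{"method": "send_rows", "body": {
  "targets": [
    [6, 0, 0, 0, 0, 0, 0.9],
    [16, 0, 0, 0, 0, 0, 0.9],
    [26, 0, 0, 0, 0, 0, 0.9],
    [36, 0, 0, 0, 0, 0, 0.9],
    [46, 0, 0, 0, 0, 0, 0.9],
    [56, 0, 0, 0, 0, 0, 0.9],
    [64, 0, 0, 0, 0, 0, 0.9],
    [70, 0, 0, 0, 0, 0, 0.9],
    [73, 0, 0, 0, 0, 0, 0.9],
    [74, 0, 0, 0, 0, 0, 0.9]
  ]
}}

```text
time_s: 32.4
eef_pos: [627.8, 174.9, 105.4]
orientation: [-0.707, 0.0, 0.707, 0.0]
wrist_force: [0.2, -0.8, 0.1]
gripper_width: 0.222
```

Run:
```python
from h import *
go(628.2,175.1,102,-90)
p,d=manip.read_camera("side"); crop(p,150,150,300,260,5,"pics/s27.png")
go(628.2,175.1,102,-90)
```

```text
t 32.40 pos [627.8 174.9 105.4] jaw -90.0 tiltx [-0. -0. -1.] F [ 0.2 -0.8  0.1] w 0.222 q [ 0.12  0.6  -0.61  1.66  0.39  1.01 -2.19]
 shift [ 3.4 -0.2 -0.4] rot [-0.  0. -0.]
t 32.45 pos [627.9 175.  105.7] jaw -90.0 tiltx [ 0.  0. -1.] F [-0.1 -0.1 -0.7] w 0.221 q [ 0.12  0.6  -0.61  1.66  0.39  1.01 -2.19]
 shift [ 3.7 -0.1 -0.2] rot [-0. -0.  0.]
```

View pics/s27.png

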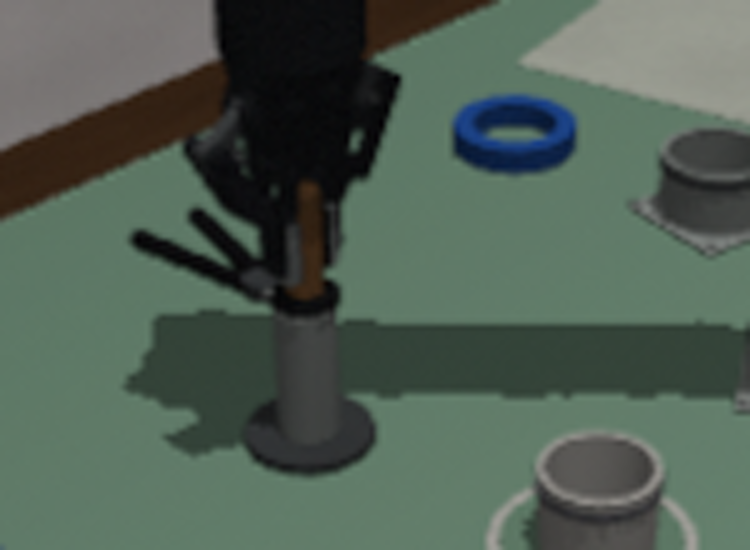

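Call:
{"method": "send_rows", "body": {
  "targets": [
    [1.5, 0, 0, 0, 0, 0, 0.9],
    [3, 0, 0, 0, 0, 0, 0.9],
    [3, 0, 0, 0, 0, 0, 0.9],
    [3, 0, 0, 0, 0, 0, 0.9],
    [3, 0, 0, 0, 0, 0, 0],
    [3, 0, 0, 0, 0, 0, 0],
    [3, 0, 0, 0, 0, 0, 0],
    [3, 0, 0, 0, 0, 0, 0],
    [3, 0, 0, 0, 0, 0, 0],
    [3, 0, 0, 0, 0, 0, 0]
  ]
}}

```text
time_s: 33.45
eef_pos: [627.9, 175.0, 102.8]
orientation: [0.707, -0.0, -0.707, -0.0]
wrist_force: [0.2, 0.5, -0.3]
gripper_width: 1.0
```

Run:
```python
from h import *
go(628.2,175.1,200,-90)
p,d=manip.read_camera("wrist"); crop(p,130,120,390,315,3,"pics/w28.png")
```

```text
t 33.45 pos [627.9 175.  102.8] jaw -90.0 tiltx [ 0.  0. -1.] F [ 0.2  0.5 -0.3] w 1.000 q [ 0.12  0.6  -0.61  1.67  0.39  1.   -2.19]
 shift [-97.2  -0.1  -0.3] rot [-0. -0.  0.]
```

View pics/w28.png

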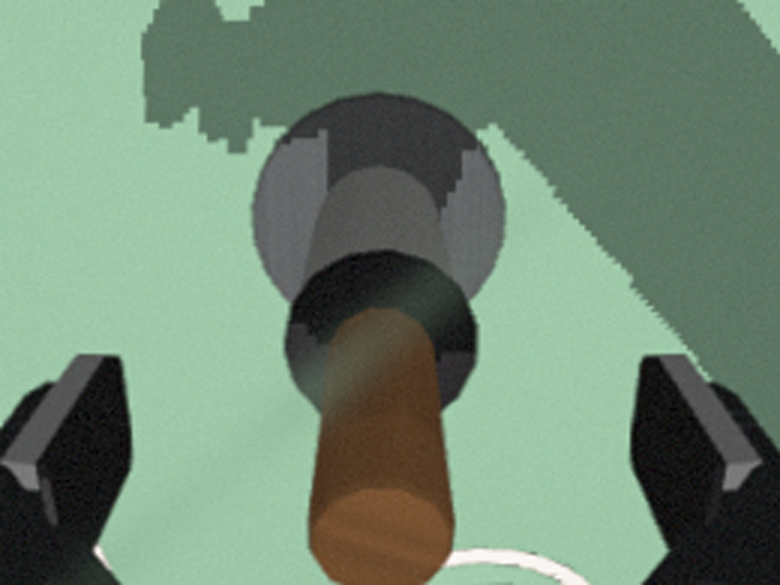

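The applicator hangs in the stand and is released. Rising, then going to the pot.

Call:
{"method": "send_rows", "body": {
  "targets": [
    [-20, 0, 0, 0, 0, 0, 0],
    [-50, 0, 0, 0, 0, 0, 0],
    [-80, 0, 0, 0, 0, 0, 0],
    [-97, 0, 0, 0, 0, 0, 0],
    [-97, 5, 25, 0, 0, 0, 0],
    [-97, 13, 65, 0, 0, 0, 0],
    [-97, 21, 105, 0, 0, 0, 0],
    [-80, 29, 145, 0, 0, 0, 0],
    [-60, 35, 176, 0, 0, 0, 0],
    [-60, 35, 176, 0, 0, 0, 0]
  ]
}}

```text
time_s: 34.5
eef_pos: [442.2, 136.6, 157.5]
orientation: [-0.702, 0.002, 0.712, -0.003]
wrist_force: [0.7, -0.2, -1.3]
gripper_width: 1.001
```

Call:
{"method": "send_rows", "body": {
  "targets": [
    [0, 0, 0, 0, 0, 0, 0],
    [0, 0, 0, 0, 0, 0, 0]
  ]
}}

```text
time_s: 34.7
eef_pos: [453.9, 140.6, 163.8]
orientation: [0.708, 0.0, -0.706, -0.001]
wrist_force: [0.3, 0.3, 0.0]
gripper_width: 1.001
```

Run:
```python
from h import *
import pickle
c=manip.calibration("wrist");pickle.dump(c,open("cal.pkl","wb"));p,d=manip.read_camera("wrist"); cv2.imwrite("pics/w29.png",p[:,:,::-1])
crop(p,170,80,340,230,4,"pics/w29c.png")
go(452.5,140.2,8,-90)
print((w2pix("wrist",[452.5,140.4,48],c)-[170,80]+.5)*4)
```

```text
t 34.75 pos [454.3 140.8 164.1] jaw -90.0 tiltx [ 0.003  0.002 -1.   ] F [ 0.6 -0.1  0.9] w 1.001 q [ 0.3   0.2  -0.74  2.04  0.16  0.95 -2.09]
 shift [156.1   0.9   2.3] rot [-0.001 -0.003  0.002]
[348.41938622 436.47622533]
```

View pics/w29.png

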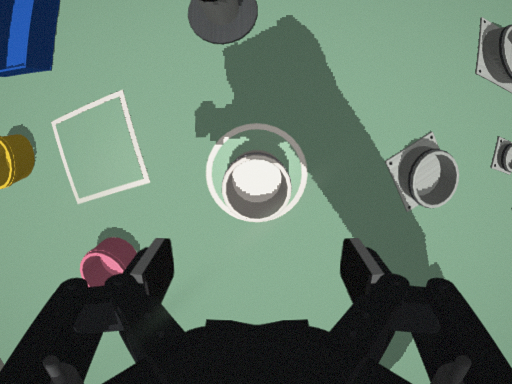

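View pics/w29c.png

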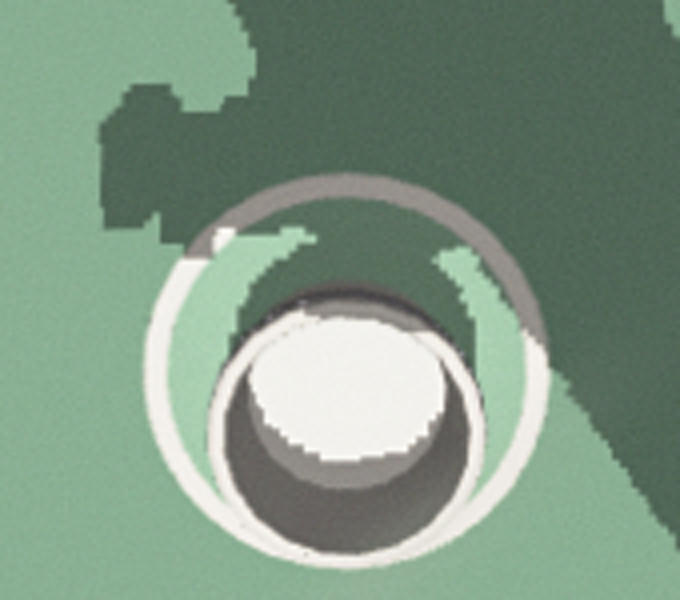

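The pot is unmoved, rim at crop (346,435). Going down and gripping.

Call:
{"method": "send_rows", "body": {
  "targets": [
    [40, 0.6, 1.5, 0, 0, 0, 0],
    [85, 0.6, 1.5, 0, 0, 0, 0],
    [120, 0.6, 1.5, 0, 0, 0, 0],
    [140, 0.6, 1.5, 0, 0, 0, 0],
    [150, 0.6, 1.5, 0, 0, 0, 0],
    [156, 0.6, 1.5, 0, 0, 0, 0],
    [156, 0.6, 1.5, 0, 0, 0, 0],
    [156, 0.6, 1.5, 0, 0, 0, 0]
  ]
}}

```text
time_s: 35.55
eef_pos: [451.9, 139.9, 7.8]
orientation: [0.708, 0.0, -0.706, -0.0]
wrist_force: [0.5, -0.3, 0.8]
gripper_width: 1.0
```

Call:
{"method": "send_rows", "body": {
  "targets": [
    [0, 0, 0, 0, 0, 0, 0.5],
    [0, 0, 0, 0, 0, 0, 0.5],
    [0, 0, 0, 0, 0, 0, 0.5],
    [0, 0, 0, 0, 0, 0, 0.5],
    [0, 0, 0, 0, 0, 0, 0.5],
    [0, 0, 0, 0, 0, 0, 0.5],
    [0, 0, 0, 0, 0, 0, 0.5],
    [0, 0, 0, 0, 0, 0, 0.5]
  ],
  "force": 25
}}

```text
time_s: 36.35
eef_pos: [451.7, 140.5, 8.3]
orientation: [0.708, 0.0, -0.706, -0.001]
wrist_force: [-0.6, 0.8, 4.7]
gripper_width: 0.744
```

Run:
```python
from h import *
go(485,325,8,-90)
p,d=manip.read_camera("wrist"); cv2.imwrite("pics/w30.png",p[:,:,::-1])
```

```text
t 36.35 pos [451.7 140.5   8.3] jaw -90.0 tiltx [ 0.003  0.001 -1.   ] F [-0.6  0.8  4.7] w 0.744 q [ 0.15  0.47 -0.6   2.13  0.44  0.65 -2.33]
 shift [   0.6 -184.5  -33.3] rot [-0.    -0.003  0.001]
```

View pics/w30.png

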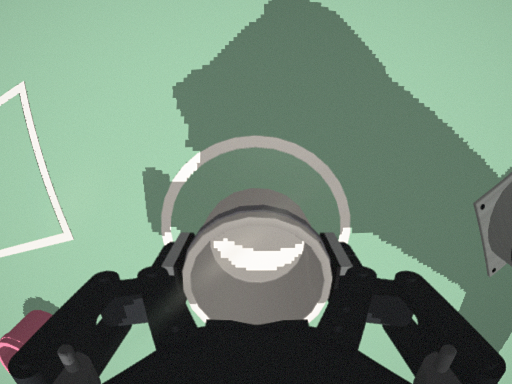

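The pot is held. Sliding it back to the square's middle (485,325).

Call:
{"method": "send_rows", "body": {
  "targets": [
    [0, -5, -0.9, 0, 0, 0, 0.5],
    [0, -14, -2.5, 0, 0, 0, 0.5],
    [0, -24, -4.3, 0, 0, 0, 0.5],
    [0, -34, -6.1, 0, 0, 0, 0.5],
    [0, -44, -7.9, 0, 0, 0, 0.5],
    [0, -54, -9.7, 0, 0, 0, 0.5],
    [0, -64, -11.5, 0, 0, 0, 0.5],
    [0, -74, -13.3, 0, 0, 0, 0.5],
    [0, -84, -15.2, 0, 0, 0, 0.5],
    [0, -92, -16.6, 0, 0, 0, 0.5]
  ]
}}

```text
time_s: 37.4
eef_pos: [468.8, 224.4, 8.4]
orientation: [0.707, -0.006, -0.707, 0.003]
wrist_force: [-1.9, -11.9, 15.5]
gripper_width: 0.744
```

Run:
```python
from h import *
go(485,325,8,-90)
```

```text
t 37.40 pos [468.8 224.4   8.4] jaw -90.3 tiltx [ 0.    -0.012 -1.   ] F [ -1.9 -11.9  15.5] w 0.744 q [-0.03  0.54 -0.59  2.02  0.47  0.72 -2.49]
 shift [  -0.8 -100.7  -15.7] rot [-0.005 -0.    -0.012]
```

The force rose to 15 N in z, so I'll look before continuing.

Run:
```python
from h import *
p,d=manip.read_camera("wrist"); cv2.imwrite("pics/w31.png",p[:,:,::-1])
p,d=manip.read_camera("side"); crop(p,150,190,330,340,4,"pics/s31.png")
go(485,325,8,-90)
```

```text
t 37.50 pos [469.2 228.4   8.3] jaw -90.1 tiltx [ 0.003 -0.005 -1.   ] F [ 0.3 -6.7  8.2] w 0.741 q [-0.03  0.54 -0.59  2.02  0.47  0.71 -2.49]
 shift [ -0.1 -96.6 -15.6] rot [-0.002 -0.003 -0.005]
```

View pics/w31.png

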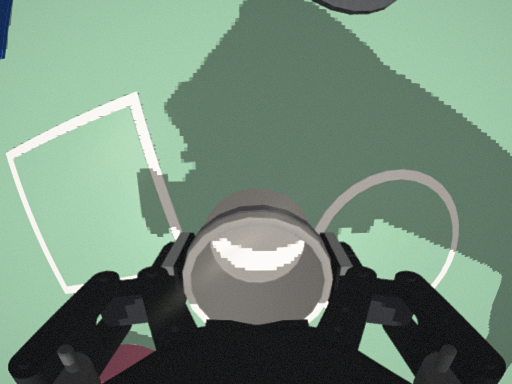

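View pics/s31.png

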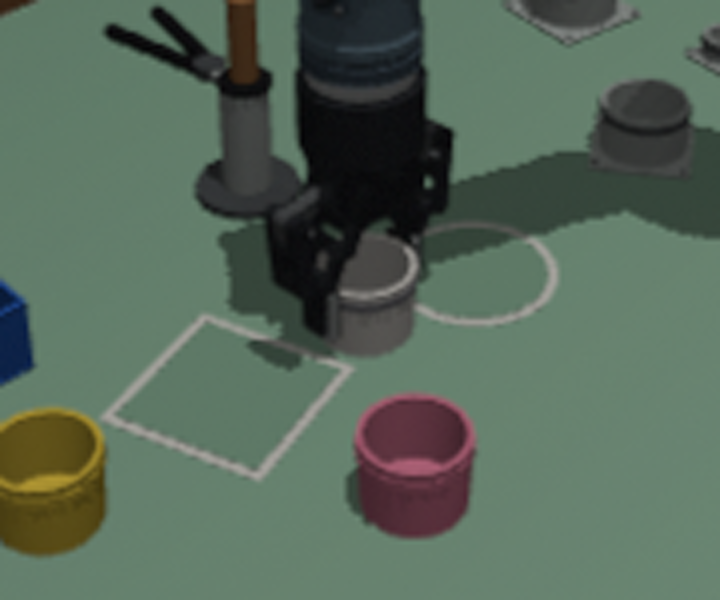

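The pot is flat and well held; the extra force is drag. Continuing slower.

Call:
{"method": "send_rows", "body": {
  "targets": [
    [-0.5, -4, -0.6, 0, 0, 0, 0.5],
    [-0.5, -10, -1.6, 0, 0, 0, 0.5],
    [-0.5, -17, -2.7, 0, 0, 0, 0.5],
    [-0.5, -24, -3.9, 0, 0, 0, 0.5],
    [-0.5, -31, -5, 0, 0, 0, 0.5],
    [-0.5, -38, -6.1, 0, 0, 0, 0.5],
    [-0.5, -45, -7.3, 0, 0, 0, 0.5],
    [-0.5, -52, -8.4, 0, 0, 0, 0.5],
    [-0.5, -59, -9.5, 0, 0, 0, 0.5],
    [-0.5, -65, -10.5, 0, 0, 0, 0.5]
  ]
}}

```text
time_s: 38.5
eef_pos: [479.2, 290.5, 8.5]
orientation: [0.707, -0.005, -0.707, 0.002]
wrist_force: [-2.1, -8.7, 11.0]
gripper_width: 0.745
```

Run:
```python
from h import *
p,d=manip.read_camera("wrist")
go(485,325,8,-90)
```

```text
t 38.55 pos [479.3 293.1   8.5] jaw -90.2 tiltx [ 0.002 -0.006 -1.   ] F [ 1.1 -2.2  1.5] w 0.746 q [-0.14  0.6  -0.59  1.92  0.48  0.76 -2.57]
 shift [  0.3 -31.9  -5.6] rot [-0.003 -0.002 -0.006]
```

Call:
{"method": "send_rows", "body": {
  "targets": [
    [0, -4, -0.7, 0, 0, 0, 0.5],
    [0, -10, -1.8, 0, 0, 0, 0.5],
    [0, -16, -2.9, 0, 0, 0, 0.5],
    [0, -22, -4, 0, 0, 0, 0.5],
    [0, -27, -4.9, 0, 0, 0, 0.5],
    [0, -31, -5.6, 0, 0, 0, 0.5],
    [0, -31, -5.6, 0, 0, 0, 0.5],
    [0, -31, -5.6, 0, 0, 0, 0.5],
    [0, -31, -5.6, 0, 0, 0, 0.5]
  ]
}}

```text
time_s: 39.45
eef_pos: [484.9, 323.5, 8.4]
orientation: [0.708, -0.003, -0.707, 0.001]
wrist_force: [0.0, -6.9, 8.1]
gripper_width: 0.738
```

Run:
```python
from h import *
p,d=manip.read_camera("wrist"); cv2.imwrite("pics/w33.png",p[:,:,::-1])
go(485,325,8,-90)
```

```text
t 39.50 pos [484.8 323.5   8.4] jaw -90.2 tiltx [ 0.001 -0.006 -1.   ] F [-0.4 -7.1  6.8] w 0.744 q [-0.19  0.63 -0.58  1.87  0.48  0.79 -2.61]
 shift [ 0.4 -1.5 -0.2] rot [-0.003 -0.001 -0.006]
```

View pics/w33.png

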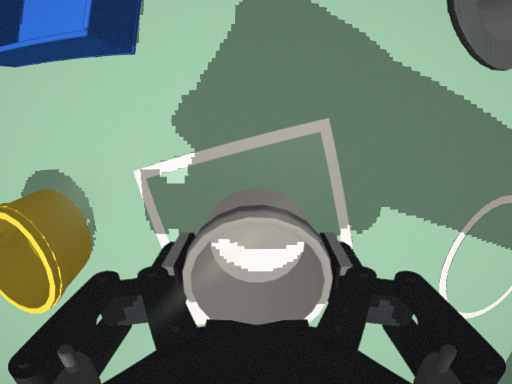

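At the square. Releasing and rising.

Call:
{"method": "send_rows", "body": {
  "targets": [
    [0, 0, 0, 0, 0, 0, 0],
    [0, 0, 0, 0, 0, 0, 0],
    [0, 0, 0, 0, 0, 0, 0],
    [0, 0, 0, 0, 0, 0, 0],
    [0, 0, 0, 0, 0, 0, 0],
    [-20, 0, 0, 0, 0, 0, 0],
    [-60, 0, 0, 0, 0, 0, 0],
    [-105, 0, 0, 0, 0, 0, 0],
    [-150, 0, 0, 0, 0, 0, 0],
    [-160, 0, 0, 0, 0, 0, 0]
  ]
}}

```text
time_s: 40.5
eef_pos: [485.9, 330.7, 173.4]
orientation: [0.71, 0.002, -0.704, -0.002]
wrist_force: [-0.1, 1.4, 0.5]
gripper_width: 1.001
```

Call:
{"method": "send_rows", "body": {
  "targets": [
    [0, 0, 0, 0, 0, 0, 0],
    [0, 0, 0, 0, 0, 0, 0],
    [0, 0, 0, 0, 0, 0, 0]
  ]
}}

```text
time_s: 40.8
eef_pos: [481.7, 326.1, 164.7]
orientation: [-0.706, 0.001, 0.708, -0.001]
wrist_force: [-0.7, -0.3, -0.1]
gripper_width: 0.998
```

Run:
```python
from h import *
import pickle
c=manip.calibration("wrist");pickle.dump(c,open("cal.pkl","wb"));p,d=manip.read_camera("wrist")
crop(p,150,90,350,240,4,"pics/w34.png")
go(485,325,300,-90)
```

```text
t 40.85 pos [481.8 326.2 164.7] jaw -90.0 tiltx [-0.004 -0.002 -1.   ] F [ 0.3 -0.1 -0.2] w 1.001 q [-0.09  0.42 -0.7   1.79  0.31  1.05 -2.48]
 shift [-135.3    1.5   -2.7] rot [-0.     0.004 -0.002]
```

View pics/w34.png

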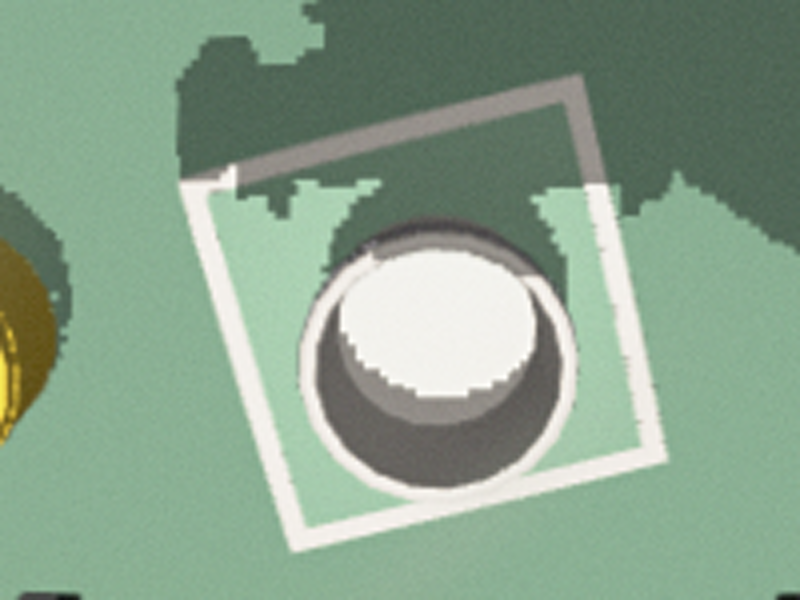

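Run:
```python
from h import *
import pickle
c=pickle.load(open("cal.pkl","rb"))
f=lambda U,V,z: wpix2w((U+.5)/4-.5+150,(V+.5)/4-.5+90,z,c)
pot=np.mean([f(*q,48) for q in [(300,366),(577,366),(438,232),(438,504)]],0)
k=np.mean([f(*q,0) for q in [(180,182),(581,74),(667,461),(293,551)]],0);print(pot,k,(pot-k)[:2])
```

```text
[485.63657918 323.03487842  48.        ] [4.85399048e+02 3.24612157e+02 1.42108547e-14] [ 0.23753092 -1.57727815]
```

The pot is within about 2 mm of the square's centre. Moving clear for the final overall check.

Call:
{"method": "send_rows", "body": {
  "targets": [
    [-50, 0, 0, 0, 0, 0, 0],
    [-100, 0, 0, 0, 0, 0, 0],
    [-120, 20, 20, 0, 0, 0, 0],
    [-120, 60, 40, 0, 0, 0, 0],
    [-120, 100, 50, 0, 0, 0, 0],
    [-120, 140, 50, 0, 0, 0, 0],
    [-120, 180, 50, 0, 0, 0, 0],
    [-120, 220, 50, 0, 0, 0, 0],
    [-120, 260, 50, 0, 0, 0, 0],
    [-120, 300, 50, 0, 0, 0, 0]
  ]
}}

```text
time_s: 41.85
eef_pos: [432.0, 25.6, 285.9]
orientation: [-0.706, 0.0, 0.708, 0.0]
wrist_force: [0.4, -0.5, 0.5]
gripper_width: 0.997
```

Call:
{"method": "send_rows", "body": {
  "targets": [
    [0, 45, 0, 0, 0, 0, 0],
    [0, 90, 0, 0, 0, 0, 0],
    [0, 130, 0, 0, 0, 0, 0],
    [0, 170, 0, 0, 0, 0, 0],
    [0, 170, 0, 0, 0, 0, 0],
    [0, 170, 0, 0, 0, 0, 0],
    [0, 170, 0, 0, 0, 0, 0]
  ]
}}

```text
time_s: 42.55
eef_pos: [432.8, -141.1, 286.2]
orientation: [-0.706, -0.001, 0.708, -0.0]
wrist_force: [-0.1, -0.2, 0.7]
gripper_width: 1.0
```

Run:
```python
from h import *
go(485,325,300,-90)
p,d=manip.read_camera("top"); cv2.imwrite("pics/t40.png",p[:,:,::-1])
p,d=manip.read_camera("side"); cv2.imwrite("pics/s40.png",p[:,:,::-1]); crop(p,150,150,300,260,5,"pics/s40c.png")
```

```text
t 42.55 pos [ 432.8 -141.1  286.2] jaw -89.9 tiltx [-0.002  0.001 -1.   ] F [-0.1 -0.2  0.7] w 1.000 q [ 0.55 -0.03 -0.32  1.96 -0.01  1.21 -1.33]
 shift [ -13.2 -466.1  -53. ] rot [0.002 0.002 0.001]
```

View pics/t40.png

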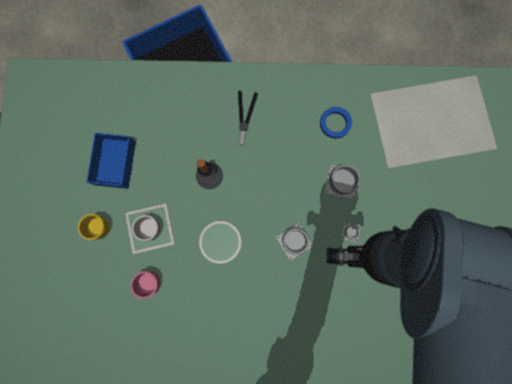

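View pics/s40.png

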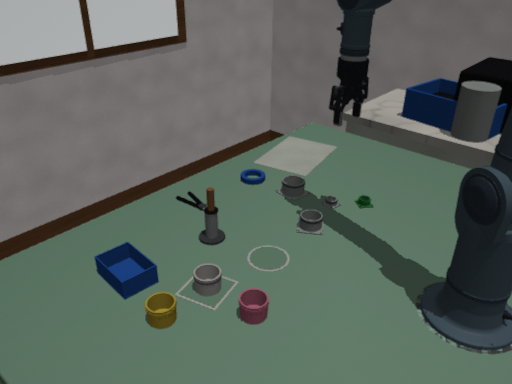

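View pics/s40c.png

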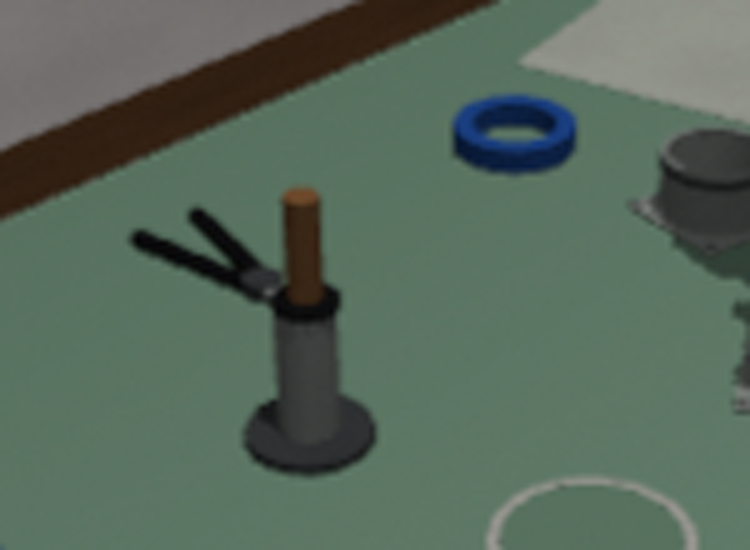

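Everything is in place: the pot in the square at top (146,228), the applicator upright in its stand, and all shells upright. Tape, pliers and bin are unmoved. Handing in.

Run:
```python
from h import *
print(manip.finish_job())
```

```text
the job is handed in; nothing more can be done
None
```

The whole sequence ran without a failed step that I could see, and I handed it in at about 42.6 s. The hand-in gave no verdict.

**What I did:** I slid the white pot to the round mark and let go, leaving it about 3 mm off centre. The applicator then dipped into the pot, shell_a, shell_d, the pot again, and shell_e; shell_b and shell_c were not on the mat. After that I hung it back in its stand and slid the pot to the square mark.

**Dips:** Each press was held for about 1 s, and the wrist force read roughly 1 to 2.7 N upward. That reading is noisy, with single samples down to 0.7 N. I judged floor contact from it, the tool height and the wrist pictures.

**Last checks:**
- **Pot:** by the wrist camera, it stands within about 2 mm of the square's centre.
- **Applicator:** it looks upright, with its collar on the stand's rim.
- **Everything else:** all shells are upright, and the tape, pliers, parts bin and look-alikes are in place. I saw nothing knocked aside.
- **Arm:** clear of everything at the end.

**Disagreements:** The top and wrist cameras differed by 2 to 9 mm, most on the right-hand shells. I used the close wrist view with the arm at rest. Sliding the pot back, drag briefly pushed the wrist force to about 15 N in z, so I slowed down; the pot stayed flat.

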